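# Put the setting set back in its leaning rack

### The job

Put the setting set back in its rack: the blue block is in the wrong pocket, so move it to the blue-labelled one, and return the yellow block from the desk to the yellow-labelled pocket, both fully home; hang the plate gauge by its eye on the peg with the green label, flat against the face with its grip outward and hanging down the slope. Set the pieces in gently, leave the red block in its pocket, and do not push or tip the two bottles and the steel cone.

Things in the scene. Friction and masses are not known exactly. Their poses are not given: they have to be found in the camera images.
- blue_block: Blue setting block, a ground steel bar 60 x 20 x 30 mm (x long, y across, z tall) with two blue bands round its upper half. Origin: centre of its underside; z points out of its top. Either end may go first. 0.18 to 0.35 kg. At the start it sits in the yellow-labelled pocket by mistake.
- yellow_block: Yellow setting block, a ground steel bar 60 x 20 x 30 mm (x long, y across, z tall) with two yellow bands round its upper half. Origin: centre of its underside; z points out of its top. Either end may go first. 0.18 to 0.35 kg. At the start it lies loose on the desk, upright.
- red_block: Red setting block, a ground steel bar 60 x 20 x 30 mm (x long, y across, z tall) with two red bands round its upper half. Origin: centre of its underside; z points out of its top. Either end may go first. 0.18 to 0.35 kg. It already sits in its own, red-labelled pocket and stays there.
- slot_blue (a point): Centre of the floor of the rack's blue-labelled pocket (63 x 23 mm, 10 mm deep; a seated block stands 20 mm out). z points straight out of the pocket, leaning 31.5 degrees from vertical towards the rack's front (the robot's side); x up the slope (the pocket's long way), y left along the rack. The blue label, 40 x 10 mm, lies just above the pocket on the slope.
- slot_yellow (a point): Centre of the floor of the rack's yellow-labelled pocket (63 x 23 mm, 10 mm deep; a seated block stands 20 mm out). z points straight out of the pocket, leaning 31.5 degrees from vertical towards the rack's front (the robot's side); x up the slope (the pocket's long way), y left along the rack. The yellow label, 40 x 10 mm, lies just above the pocket on the slope.
- slot_red (a point): Centre of the floor of the rack's red-labelled pocket (63 x 23 mm, 10 mm deep; a seated block stands 20 mm out). z points straight out of the pocket, leaning 31.5 degrees from vertical towards the rack's front (the robot's side); x up the slope (the pocket's long way), y left along the rack. The red label, 40 x 10 mm, lies just above the pocket on the slope.
- peg (a point): Foot of the steel peg (8 mm thick, 26 mm long) of the green-labelled place of the rack, where it meets the flat grey face. z runs along the peg, out of the face, with the same lean as the pockets; x points up the slope, y to the left. The face reaches 30 mm up and 70 mm down the slope from here and 26 mm to either side.
- plate_gauge: Plate gauge with a green grip: steel plate 84 x 36 x 6 mm (x long, y across) with a green grip rib 46 x 12 mm on top, centred at x = -12 mm, reaching from z = 6 to z = 24 mm, and a round eye of 18 mm through the plate at x = +28 mm. Origin: centre of the plate's underside, z up. 0.08 to 0.17 kg.
- eye (a point): Centre of the plate gauge's eye, at the plate's underside. Axes as the plate gauge's.
- rack: The leaning rack, fixed to the desk: four grey places 52 mm wide, 55 mm apart, side by side on a board 230 mm wide (three pockets and the peg, in any order). Origin: on the desk under its middle; front to -x, y along the rack. The faces run from about 25 mm high at the front to about 85 mm at the back; footprint about 115 x 230 mm.
- squeeze_bottle: White squeeze bottle with red spout, 58 x 80 mm, 163 mm tall, standing at the rack's right; origin under its middle. Bystander.
- dropper: Amber dropper bottle with black top, 34 mm wide, 102 mm tall, standing near the yellow block; origin under its middle. Bystander.
- cone_part: Grey steel cone (taper plug), 42 mm wide at its foot, 36 mm tall, standing near the plate gauge; origin under its middle. Bystander.
- nest_blue: The grey blue-labelled place of the rack itself (fixed), with its pocket. Origin: on the desk below it; axes as the rack's.
- nest_yellow: The grey yellow-labelled place of the rack itself (fixed), with its pocket. Origin: on the desk below it; axes as the rack's.
- nest_green: The grey green-labelled place of the rack itself (fixed), with its peg. Origin: on the desk below it; axes as the rack's.
There are look-alikes about, which are no part of the job. What is shaped like the plate_gauge but turquoise is not meant. Leave any orange look-alike of the blue_block alone.

How it is judged:
By the outcome, as a careful person would: the job done as asked, in the order asked, and still so for the second after the job is handed in, with the robot touching nothing.
It also fails if it takes over 69 s, if anything falls off the work surface, if the arm or the gripper's body presses on something with over 40 N, if the wrist force passes 120 N, or if a joint passes its speed limit or range.

### The arm

A 6-joint arm with a two-finger parallel gripper is mounted at the origin on a cart in front of the work surface, level with it; the furniture and walls round the work are solid. World frame = base frame: x ahead of the robot, y to its left, z up, the work surface at z = 0. Lengths are in m, angles in degrees, forces in N, time in s.
With the tool pointing down it reaches from about 0.3 to 0.95 m from the base axis. Payload 3.1 kg.
Tool frame: the origin (TCP) lies midway between the tips of the shut fingers; the grasp point (between the pads) lies 19 mm behind it (bot.hold_point_z is the distance from the TCP to the grasp point, in m); z points along the fingers, y is the line along which they close (so a half turn about z gives the same grasp; the last joint's range is limited). The gripper opens to 85 mm and grips with 20 to 120 N. Pads are 22 mm wide; open, the fingers measure 114 mm over their backs; the gripper's body (76 mm by 85 mm) begins 54 mm behind the grasp point. The pads swing forward as they close: fully open they stand 13 mm farther back than shut.
Start: joints at [-68.165, 17.653, 93.61, -0, 68.738, -3.994], TCP at [0.272, -0.563, 0.231] pointing down, gripper open.
Joint ranges: [-175.34, 175.34], [-45.06, 112.39], [2.9, 150.54], [-68.45, 248.45], [3.09, 151.38], [-168.51, 168.51]. Speed limits (degrees/s): [159.86, 159.86, 180, 180, 180, 180].

### API

Orientations are given as a 3x3 rotation matrix whose columns are the frame's x, y, z axes.
In Python, from workcell import get_state, grab_frame, bot gives the robot as it stands.
- The arm moves only by the tool drive_tool, never from a script. Its argument "rows" is a list of rows, each a list of 2 entries, a list of its own where there are three numbers: the shift along the tool's x, y, z as a fraction of full scale, then the turn about the tool's z as a fraction of full scale. In form: [[[tx, ty, tz], spin], ...]. A call has 1 to 10 rows; each row shifts and turns the commanded pose from where the row before left it, along the tool's axes as they then stand; what a row does not reach is not made up. Full scale, the value 1, is 0.2 m for a shift and 60 degrees for a turn. A row lasts 1/8 s, in which the tool goes at most 62.5 mm and 10.7 degrees, less where a joint would pass 70% of its speed; a pose out of reach is approached as far as the arm can. A call with a number of a shift or a turn outside -1 to 1 is refused whole. A call with a gripper value outside its range is refused whole. "fingers" is the closure, from -1 (fully open) to 1 (shut), set as the call begins (left out, the last holds). The fingers move at their own pace and stop on an object; "force" is the grip in N (left out, the last holds). Time passes only in rows, so rows that do not move let the fingers close. It gives the time, the measured TCP pose, the force, the opening and the grip force at its end, in the units of the state.
- get_state(): the state, without advancing time (a new reading comes with each control period).
- grab_frame(name): name is "side" or "top"; returns a dict with "frame" (384x512x3 uint8, blue, green, red), "intrinsics" (3x3 intrinsics, pixels), "rvec" (rotation vector, rad) and "tvec" (3), from world to camera coordinates, as OpenCV has them. Camera axes: x right, y down, z forward; pixel columns grow to the right and rows downward; lengths in m; the calibration is good to about 2 mm. A picture is of the moment at which its call begins. There is no depth.
- bot.finish_job(): hands the job in; it is judged then, once.
The state is a dict: "t": time; "qpos": joint angles; "dq": joint speeds; "joint_efforts": joint torques, N m; "position": TCP position; "tcp_rot": TCP orientation; "ft_force": force on the tool from outside, world axes, zero at the start; "torque": the same for the moment, N m; "grip_width": finger opening in m; "finger_force": force on a finger pad.
Only numpy, scipy, OpenCV 4.12 (cv2) and the standard library are available. Lean on these libraries where they do the work, as an engineer would, in place of code of your own. Each camera call takes 0.05 s, during which the arm holds its last target. There are 200 camera calls.

## Working session

There is one attempt and no reset: what is moved stays moved. The work goes in short steps, Python scripts to look and compute and a tool call to move; the robot and the scene stay as the last step left them, time stands still between calls to the robot, and variables do not carry over. Pictures are saved under pics/ and viewed, at most 10 in all, crops included, and the job is handed in when it is done.

Besides the shell and the picture viewer there is one more tool, called by a JSON object that holds its "name" and its "arguments", one argument or row to a line. drive_tool: Moves the arm, as the interface text tells. Its arguments: {"type":"object","properties":{"rows":{"type":"array"},"fingers":{"type":"number"},"force":{"type":"number"}},"required":["rows"]}

```bash
mkdir -p pics; ls
python3 - <<'E'
from workcell import get_state, grab_frame, bot
import cv2
print(get_state()); print(bot.hold_point_z,[a for a in dir(bot) if a[0]!='_'])
for n in("side","top"):
    f=grab_frame(n); cv2.imwrite(f"pics/{n}0.png",cv2.resize(f["frame"],(768,576),interpolation=cv2.INTER_CUBIC)); print(n,f["intrinsics"],f["rvec"],f["tvec"])
E
```

```text
pics
{'t': 0.0, 'qpos': array([-6.81643139e+01,  1.77041658e+01,  9.36896046e+01,  6.33976427e-04,
        6.87361507e+01, -3.99481091e+00]), 'dq': array([ 0.08274893,  0.02224192,  0.04885305,  0.01143175, -0.05017721,
        0.08082748]), 'joint_efforts': array([-5.19208970e-04, -4.15256345e+01, -2.76664782e+01, -2.29866328e-04,
        1.02383672e-02, -3.33760624e-06]), 'position': array([ 0.27198101, -0.5618134 ,  0.23005004]), 'tcp_rot': array([[ 9.00088806e-01,  4.35705687e-01, -8.33833891e-04],
       [ 4.35706453e-01, -9.00086352e-01,  2.10869717e-03],
       [ 1.68248846e-04, -2.26132153e-03, -9.99997429e-01]]), 'ft_force': array([-0.10305339,  0.42408004,  0.09770458]), 'torque': array([0.0025408, 0.0102329, 0.0287659]), 'finger_force': 0.0, 'grip_width': 0.08531598961365927}
0.0187 ['IKError', 'finish_job', 'hold_point_z']
side [[427.85755075   0.         251.36878407]
 [  0.         427.85755075 193.37045863]
 [  0.           0.           1.        ]] [ 0.62769709 -2.43065013  1.40790138] [0.47820448 0.18804257 1.41721191]
top [[372.25346784   0.         256.09966879]
 [  0.         372.25346784 190.79415985]
 [  0.           0.           1.        ]] [ 2.20227347 -2.19937472  0.03305201] [0.03594263 0.53165802 1.1438888 ]
```

View pics/side0.png

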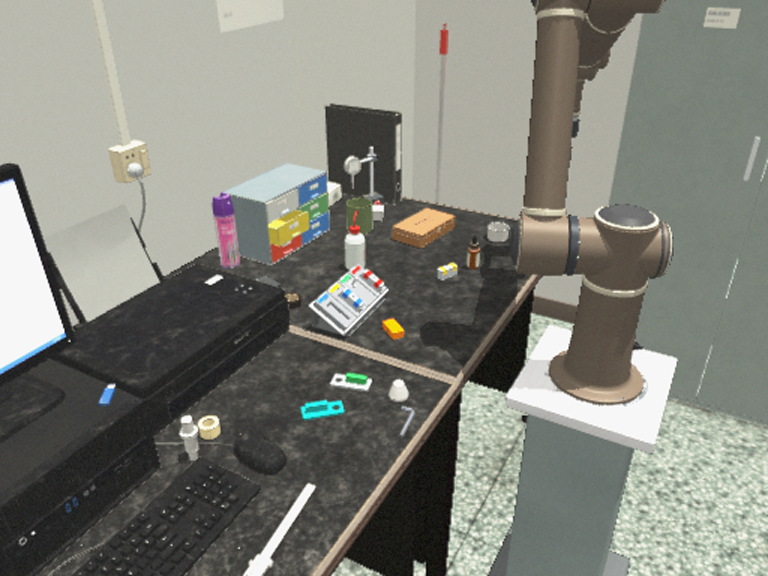

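View pics/top0.png

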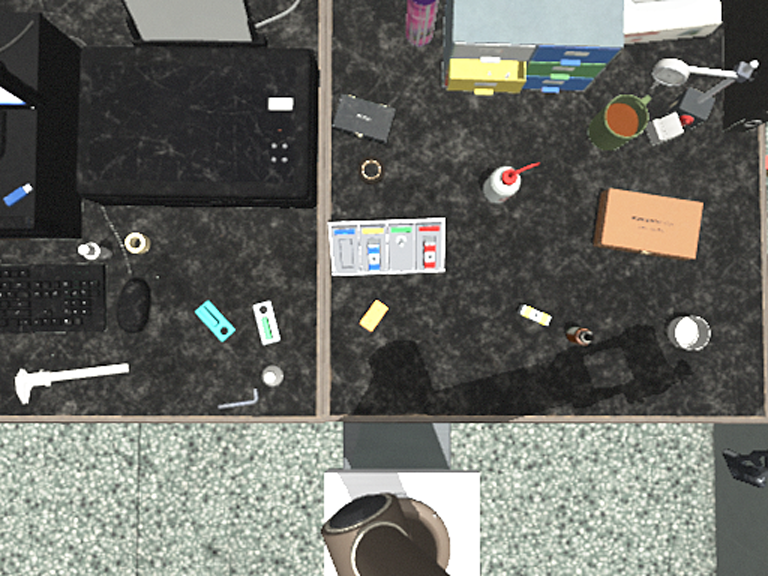

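The rack, left to right from the robot, reads blue (empty), yellow (holding the blue block), green peg, red. In the enlarged top view the yellow block is at (535,315) and the gauge at (266,322). The turquoise and orange pieces are decoys. Next I'll measure by colour.

```bash
cat > h.py <<'E'
from workcell import get_state, grab_frame, bot
import cv2, numpy as np
def cam(n):
    f=grab_frame(n); R=cv2.Rodrigues(f["rvec"])[0]; t=np.array(f["tvec"]).ravel()
    return dict(im=f["frame"],K=f["intrinsics"],R=R,t=t,c=-R.T@t)
def ray(C,uv):
    d=C["R"].T@np.linalg.solve(C["K"],[uv[0],uv[1],1.]); return d/np.linalg.norm(d)
def onz(C,uv,z):
    d=ray(C,uv); return C["c"]+d*(z-C["c"][2])/d[2]
def tri(A,ua,B,ub):
    a,b=ray(A,ua),ray(B,ub); s=np.linalg.lstsq(np.c_[a,-b],B["c"]-A["c"],rcond=None)[0]
    p,q=A["c"]+a*s[0],B["c"]+b*s[1]; return (p+q)/2,np.linalg.norm(p-q)*1e3
def proj(C,P):
    p=C["K"]@(C["R"]@np.asarray(P,float)+C["t"]); return p[:2]/p[2]
HUE=dict(red=[(0,6),(174,180)],orange=[(7,18)],yellow=[(20,34)],green=[(45,80)],cyan=[(82,96)],blue=[(97,125)])
def blobs(C,col,box,smin=110,amin=4,vmin=60):
    x0,y0,x1,y1=box; h=cv2.cvtColor(C["im"],cv2.COLOR_BGR2HSV)
    m=np.zeros(h.shape[:2],np.uint8)
    for a,b in HUE[col]: m|=cv2.inRange(h,(a,smin,vmin),(b,255,255))
    k=np.zeros_like(m); k[y0:y1,x0:x1]=m[y0:y1,x0:x1]
    n,l,s,c=cv2.connectedComponentsWithStats(k,connectivity=8); o=[]
    for i in range(1,n):
        if s[i,4]>=amin:
            w=np.argwhere(l==i)[:,::-1].astype(np.float32); r=cv2.minAreaRect(w)
            o.append((c[i].round(2),int(s[i,4]),np.round(r[1],1),round(r[2],1)))
    return o
E
python3 - <<'E'
from h import *
T,S=cam("top"),cam("side")
for n,C,b in(("top",T,(215,140,305,190)),("side",S,(200,170,262,226))):
    print(n)
    for col in("blue","yellow","green","red"):
        for o in blobs(C,col,b): print(' ',col,*o)
print("desk")
for n,C,b in(("top",T,(150,190,400,260)),("side",S,(200,165,320,285))):
    for col in("yellow","green"):
        for o in blobs(C,col,b): print(' ',n,col,*o)
a=cv2.resize(T["im"][138:190,212:304],None,fx=6,fy=6,interpolation=cv2.INTER_CUBIC)
b=cv2.resize(S["im"][172:228,200:264],None,fx=5,fy=5,interpolation=cv2.INTER_CUBIC)
c=cv2.resize(T["im"][195:240,335:400],None,fx=5,fy=5,interpolation=cv2.INTER_CUBIC)
d=cv2.resize(T["im"][192:262,160:200],None,fx=4,fy=4,interpolation=cv2.INTER_CUBIC)
o=np.zeros((600,800,3),np.uint8)
for im,x,y in((a,0,0),(b,0,315),(c,330,330),(d,660,315)):
    hh=min(im.shape[0],600-y); ww=min(im.shape[1],800-x); o[y:y+hh,x:x+ww]=im[:hh,:ww]
cv2.imwrite("pics/crop1.png",o)
E
```

```text
top
  blue [229.16 154.03] 38 [ 2. 12.] 90.0
  blue [248.79 166.64] 28 [3. 7.] 90.0
  blue [249.12 177.68] 25 [3. 6.] 90.0
  yellow [253.75 153.25] 4 [2. 1.] 90.0
  green [266.76 152.85] 34 [ 2. 12.] 90.0
  red [285.82 152.02] 40 [ 2. 13.] 90.0
  red [285.92 165.25] 24 [3. 6.] 90.0
  red [285.86 176.09] 22 [3. 6.] 90.0
side
  blue [230.45 195.4 ] 20 [2.8 5.7] 45.0
  blue [215.27 198.53] 15 [2.  6.4] 53.1
  blue [237.88 201.47] 17 [2.8 4.9] 45.0
  yellow [222.53 191.88] 17 [2.1 6.4] 45.0
  yellow [259.29 215.94] 31 [8. 5.] 90.0
  green [230.  185.5] 12 [2.1 5.7] 45.0
  red [236.86 179.57] 14 [2.1 5.7] 45.0
  red [244.63 182.68] 19 [2.8 5.7] 45.0
  red [251.55 188.55] 20 [2.8 6.4] 45.0
desk
  top yellow [244.7 207.5] 10 [ 0.6 11.4] 36.9
  top yellow [363.5 208.5] 4 [3.1 0.4] 26.6
  top yellow [360.6 215.4] 5 [3.1 0.9] 26.6
  top green [177.8 214. ] 5 [4.1 0.7] 76.0
  side yellow [302.07 177.21] 14 [5.4 3.1] 63.4
  side yellow [295.31 179.31] 13 [6.4 2.2] 53.1
  side yellow [222.53 191.88] 17 [2.1 6.4] 45.0
  side yellow [261.99 217.06] 70 [12.7  6.4] 45.0
  side green [230.  185.5] 12 [2.1 5.7] 45.0
  side green [237.15 251.73] 81 [13.1  6.1] 11.3
```

View pics/crop1.png

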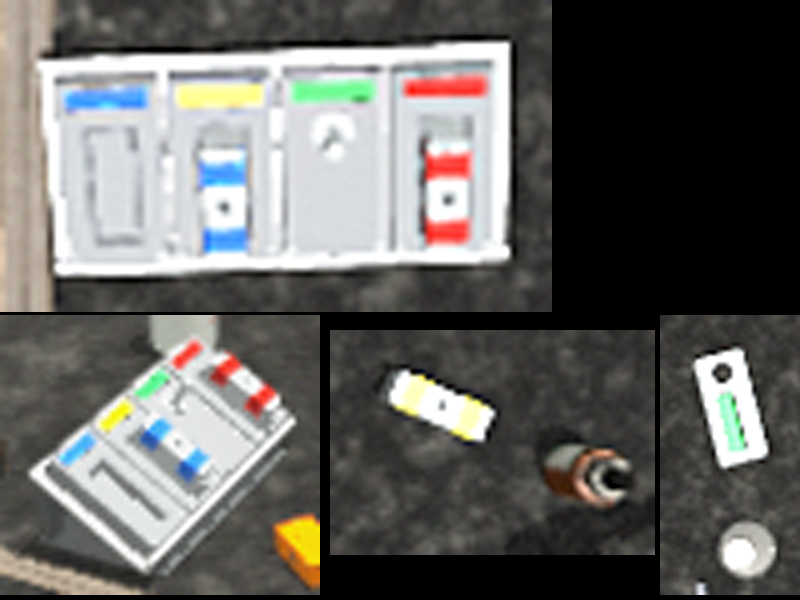

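The crop confirms the layout. The gauge's eye points away from the robot, and the pockets are nearly aligned with image columns. The dropper stands about 30 px from the yellow block, and the cone is clear. Next come the 3D positions.

Run:
```python
from h import *
np.set_printoptions(precision=4,suppress=True)
T=[cam("top") for _ in range(4)];S=[cam("side") for _ in range(4)]
for L in(T,S): L[0]["im"]=np.mean([c["im"] for c in L],0).round().astype(np.uint8)
T,S=T[0],S[0]; np.savez("f0.npz",T=T["im"],S=S["im"])
def all(C,col,b,s): return [(o[0],o[1]) for o in blobs(C,col,b,smin=s,amin=8)]
tb=(215,140,305,190); sb=(200,170,257,212)
P={}
def go(name,col,i,j,s=70,tb=tb,sb=sb):
    a=all(T,col,tb,s); b=all(S,col,sb,s)
    try: p,e=tri(T,a[i][0],S,b[j][0]); print(name,p,'gap',round(e,1),a[i],b[j]); P[name]=p
    except Exception as x: print(name,x,a,b)
go("Lblue","blue",0,1); go("Lyel","yellow",0,0); go("Lgre","green",0,0); go("Lred","red",0,0)
go("bb1","blue",1,0); go("bb2","blue",2,2); go("rb1","red",1,1); go("rb2","red",2,2)
yt=(340,195,385,225); ys=(285,168,312,190)
print([ (o[0],o[1]) for o in blobs(T,"yellow",yt,smin=50,amin=4)],[(o[0],o[1]) for o in blobs(S,"yellow",ys,smin=70,amin=4)])
gt=(165,190,200,235); gs=(215,235,255,265)
print([ (o[0],o[1]) for o in blobs(T,"green",gt,smin=50,amin=4)],[(o[0],o[1],*o[2:]) for o in blobs(S,"green",gs,smin=70,amin=4)])
# white bodies on desk
g=cv2.cvtColor(T["im"],cv2.COLOR_BGR2GRAY)
for nm,b,z in(("yblock",(340,195,372,222),.03),("gauge",(165,195,192,235),.006)):
    x0,y0,x1,y1=b
    m=(T["im"][y0:y1,x0:x1].max(2)>120).astype(np.uint8)
    n,l,s,c=cv2.connectedComponentsWithStats(m); i=1+s[1:,4].argmax()
    pts=cv2.findContours((l==i).astype(np.uint8),0,1)[0][0].reshape(-1,2)+[x0,y0]
    W=np.array([onz(T,p,z)[:2] for p in pts],np.float32)*1000; r=cv2.minAreaRect(W)
    print(nm,r, 'centroid',onz(T,c[i]+[x0,y0],z))
```

```text
Lblue [0.6361 0.1137 0.0805] gap 1.0 (array([229.53, 153.96]), 47) (array([215.14, 198.43]), 21)
Lyel [0.6374 0.059  0.0815] gap 0.6 (array([248.28, 153.56]), 39) (array([222.86, 191.62]), 21)
Lgre [0.64   0.0032 0.0801] gap 0.2 (array([267.49, 152.86]), 43) (array([230. , 185.5]), 20)
Lred [ 0.6419 -0.0508  0.0807] gap 1.5 (array([285.88, 151.93]), 43) (array([237. , 179.5]), 20)
bb1 [0.6018 0.0589 0.0743] gap 2.3 (array([248.61, 166.42]), 33) (array([230.62, 195.5 ]), 24)
bb2 [0.571  0.0584 0.0561] gap 3.3 (array([249. , 177.5]), 28) (array([237.78, 201.63]), 27)
rb1 [ 0.6052 -0.0515  0.0763] gap 2.3 (array([286.32, 165.21]), 38) (array([244.65, 182.46]), 26)
rb2 [ 0.5741 -0.0512  0.058 ] gap 1.9 (array([285.75, 176.22]), 32) (array([251.64, 188.4 ]), 25)
[(array([351.18, 207.93]), 28), (array([362.44, 212.06]), 32)] [(array([301.85, 177.15]), 20), (array([295.22, 179.67]), 18)]
[(array([177.36, 218.41]), 59)] [(array([237.04, 251.55]), 93, array([14.4,  6.5]), 8.1)]
yblock ((473.5911560058594, -268.5526123046875), (62.50630187988281, 23.399686813354492), 65.55248260498047) centroid [ 0.4736 -0.2687  0.03  ]
gauge ((456.8162536621094, 281.3310852050781), (87.76405334472656, 40.18569564819336), 15.180660247802734) centroid [0.4554 0.2811 0.006 ]
```

```bash
cat >> h.py <<'E'
u=np.array([.8526,0,.5225]);n=np.array([-.5225,0,.8526])
yaw=np.radians(2.0);Rz=np.array([[np.cos(yaw),-np.sin(yaw),0],[np.sin(yaw),np.cos(yaw),0],[0,0,1]])
u,n=Rz@u,Rz@n; yr=Rz@[0,1,0]
L0=np.array([.6389,.0313,.0807])   # mean of 4 labels (rack mid)
def rackuv(C,uv,h):  # (u,y) on plane h above face, rel L0
    d=ray(C,uv); P=C["c"]+d*(((L0+h*n-C["c"])@n)/(d@n)); return np.array([(P-L0)@u,(P-L0)@yr])*1000
E
python3 - <<'E'
from h import *
np.set_printoptions(precision=4,suppress=True)
T,S=cam("top"),cam("side"); f=np.load("f0.npz"); T["im"]=f["T"];S["im"]=f["S"]
for nm,uv,h in(("bluepocket TL",(212+84/6,138+128/6),0),("TR",(212+136/6,138+126/6),0),("BL",(212+98/6,138+245/6),0),("BR",(212+142/6,138+242/6),0),
 ("bluedot",(212+224/6,138+207/6),.02),("bluebot edge",(212+225/6,138+252/6),.02),("blue top edge",(212+222/6,138+140/6),.02),("reddot",(212+449/6,138+200/6),.02),("redbot",(212+447/6,138+245/6),.02),
 ("facetop y",(212+220/6,138+80/6),0),("facebot",(212+225/6,138+262/6),0),("peg foot?",(212+335/6,138+132/6),0),("peg tip",(212+333/6,138+150/6),.026)):
    print(nm,rackuv(T,uv,h))
# side view check
for nm,uv in(("bluedot",(200+178/5,172+127/5)),("peg?",(200+180/5,172+83/5))): print('side',nm,rackuv(S,uv,.02 if 'b' in nm else .0))
a,b=[onz(T,p,.029) for p in((351.18,207.93),(362.44,212.06))]; print('yb',(a+b)/2,a-b,np.degrees(np.arctan2((a-b)[1],(a-b)[0])))
c,d=[onz(S,p,.027) for p in((301.85,177.15),(295.22,179.67))]; print('yb side',(c+d)/2,np.degrees(np.arctan2((c-d)[1],(c-d)[0])))
print('ydot',onz(T,(335+442/5,195+(405-330)/5),.03))
print('grip',onz(T,(177.36,218.41),.022), onz(S,(237.04,251.55),.018))
print('eye',onz(T,(160+(722-660)/4,192+(373-315)/4),.006))
print('cone',onz(T,(160+(747-660)/4,192+(550-315)/4),.01),'dropper',onz(T,(335+(565-330)/5,195+(470-330)/5),.02))
E
```

```text
bluepocket TL [-16.1757  94.1636]
TR [-16.0527  68.6547]
BL [-80.9778  91.7131]
BR [-80.12   69.457]
bluedot [-51.9696  26.9025]
bluebot edge [-76.8792  27.4122]
blue top edge [-15.8782  26.4103]
reddot [-52.3115 -83.3679]
redbot [-77.1613 -82.6058]
facetop y [ 6.8245 26.5294]
facebot [-93.1284  28.1164]
peg foot? [-22.9179 -28.7762]
peg tip [-20.3646 -26.8072]
side bluedot [-52.4227  27.5217]
side peg? [-24.9573 -36.2647]
yb [ 0.473  -0.2693  0.029 ] [0.0125 0.034  0.    ] 69.87297172573199
yb side [ 0.4704 -0.2694  0.027 ] -114.1761478778518
ydot [ 0.4733 -0.4706  0.03  ]
grip [0.4463 0.2774 0.022 ] [0.4457 0.2778 0.018 ]
eye [0.4826 0.287  0.006 ]
cone [0.3464 0.2656 0.01  ] dropper [ 0.4332 -0.3482  0.02  ]
```

{"name": "drive_tool", "arguments": {
  "rows": [
    [[0,0,0],0.133],
    [[0,0,0],0.132],
    [[0,0,0],0.132],
    [[0.142,-0.253,0],0],
    [[0.142,-0.253,0],0],
    [[0.142,-0.253,0],0],
    [[0.142,-0.253,0],0],
    [[0.142,-0.253,0],0],
    [[0.142,-0.253,0],0],
    [[0.142,-0.253,0],0]
  ],
  "fingers": -0.06,
  "force": 20
}}

```text
t: 1.95
position: [0.4594, -0.2, 0.2317]
tcp_rot: [[0.999, 0.035, 0.001], [0.035, -0.999, -0.001], [0.001, 0.001, -1.0]]
ft_force: [0.7, 0.4, 0.9]
grip_width: 0.0452
finger_force: 0.0
```

{"name": "drive_tool", "arguments": {
  "rows": [
    [[0.142,-0.253,0],0],
    [[0.142,-0.253,0],0],
    [[0.142,-0.253,0],0],
    [[0.142,-0.253,0],0],
    [[0.142,-0.253,0],0],
    [[0,0,0.2],0],
    [[0,0,0.2],0],
    [[0,0,0],0],
    [[0,0,0],0]
  ]
}}

```text
t: 3.08
position: [0.5926, 0.056, 0.1526]
tcp_rot: [[0.999, 0.035, 0.002], [0.035, -0.999, -0.0], [0.002, 0.0, -1.0]]
ft_force: [0.5, -0.2, -0.1]
grip_width: 0.0453
finger_force: 0.0
```

{"name": "drive_tool", "arguments": {
  "rows": [
    [[0,-0.006,0.2],0],
    [[0,0,0.15],0],
    [[0,0,0.107],0],
    [[0,0,0],0],
    [[0,0,0],0]
  ]
}}

```text
t: 3.7
position: [0.5937, 0.0572, 0.0623]
tcp_rot: [[0.999, 0.035, 0.004], [0.035, -0.999, 0.0], [0.004, 0.0, -1.0]]
ft_force: [-0.1, -0.1, 0.4]
grip_width: 0.0455
finger_force: 0.0
```

Run:
```python
from h import *
S=cam("side");T=cam("top")
a=cv2.resize(S["im"][150:228,190:280],None,fx=6,fy=6,interpolation=cv2.INTER_CUBIC)
cv2.imwrite("pics/g1.png",a)
```

```text
(no output)
```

View pics/g1.png

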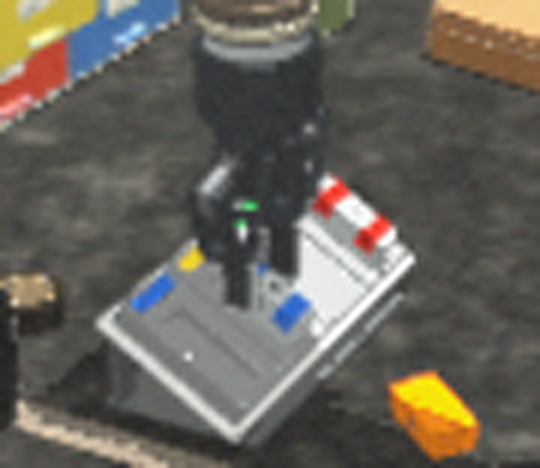

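The fingers straddle the blue block at about (262,290) and nothing is touching. Closing now.

{"name": "drive_tool", "arguments": {
  "rows": [
    [[0,0,0.005],0],
    [[0,0,0],0],
    [[0,0,0],0],
    [[0,0,0],0],
    [[0,0,0],0]
  ],
  "fingers": 1,
  "force": 50
}}

```text
t: 4.42
position: [0.5923, 0.0575, 0.06]
tcp_rot: [[0.999, 0.035, 0.001], [0.035, -0.999, 0.0], [0.001, -0.0, -1.0]]
ft_force: [-1.6, 0.1, 5.5]
grip_width: 0.0185
finger_force: 50.0
```

{"name": "drive_tool", "arguments": {
  "rows": [
    [[-0.013,0,-0.021],0],
    [[-0.021,0,-0.034],0],
    [[-0.021,0,-0.034],0],
    [[-0.021,0,-0.034],0],
    [[0,0,0],0],
    [[0,0,0],0]
  ]
}}

```text
t: 5.18
position: [0.5761, 0.0568, 0.0834]
tcp_rot: [[0.999, 0.035, -0.0], [0.035, -0.999, -0.0], [-0.0, -0.0, -1.0]]
ft_force: [0.8, 0.4, -2.4]
grip_width: 0.0186
finger_force: 49.1
```

Run:
```python
from h import *
S=cam("side");print(get_state()["ft_force"],get_state()["torque"])
a=cv2.resize(S["im"][150:228,190:280],None,fx=6,fy=6,interpolation=cv2.INTER_CUBIC)
cv2.imwrite("pics/g2.png",a)
```

```text
[-0.75819021 -0.52020487 -2.29590233] [-0.03400818  0.01788641  0.01143349]
```

View pics/g2.png

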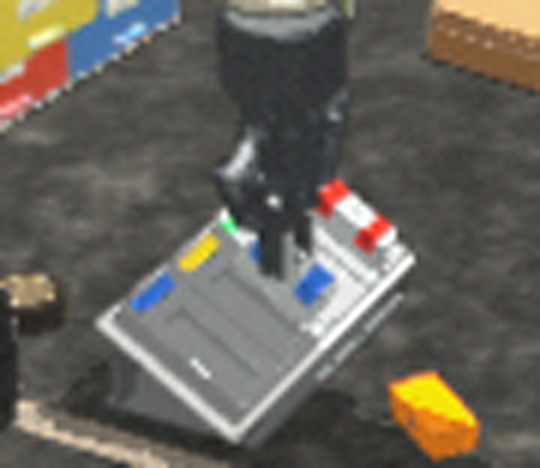

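{"name": "drive_tool", "arguments": {
  "rows": [
    [[0.011,-0.1,-0.007],0],
    [[0,-0.1,0],0],
    [[0,-0.075,0],0],
    [[0,0,0],0],
    [[0,0,0],0]
  ]
}}

```text
t: 5.85
position: [0.5764, 0.1121, 0.0847]
tcp_rot: [[0.999, 0.036, -0.0], [0.036, -0.999, -0.0], [-0.0, 0.0, -1.0]]
ft_force: [0.0, -0.4, -3.1]
grip_width: 0.0187
finger_force: 49.1
```

```bash
cat >> h.py <<'E'
def rc(p): d=np.asarray(p)-L0; return np.round([d@u*1000,d@yr*1000,d@n*1000],1)
E
python3 - <<'E'
from h import *
s=get_state(); print(s["position"],rc(s["position"]),rc((.5923,.0575,.06)),rc((.5761,.0568,.0834)))
E
```

```text
[0.57641342 0.1120851  0.08473103] [-48.7  82.9  34.6] [-49.7  27.8   6.2] [-51.3  27.7  34.6]
```

{"name": "drive_tool", "arguments": {
  "rows": [
    [[0.022,0,0.036],0],
    [[0.022,0,0.036],0],
    [[0,0,0],0],
    [[0.005,0,0.0085],0],
    [[0.005,0,0.0085],0],
    [[0.005,0,0.0085],0],
    [[0,0,0],0],
    [[0,0,0],0]
  ]
}}

```text
t: 6.85
position: [0.5884, 0.1123, 0.0654]
tcp_rot: [[0.999, 0.035, 0.0], [0.035, -0.999, 0.0], [0.0, -0.0, -1.0]]
ft_force: [-0.2, -0.8, -2.3]
grip_width: 0.0188
finger_force: 49.1
```

Run:
```python
from h import *
s=get_state(); print(s["position"],rc(s["position"]),s["ft_force"],s["torque"])
```

```text
[0.58841289 0.11233871 0.06542878] [-48.6  82.8  11.9] [-0.21860134 -0.7549793  -2.25219821] [0.04065242 0.03120097 0.02283761]
```

{"name": "drive_tool", "arguments": {
  "rows": [
    [[0.005,0,0.0085],0],
    [[0.005,0,0.0085],0],
    [[0.003,0,0.0045],0],
    [[0,0,0],0],
    [[0,0,0],0]
  ]
}}

```text
t: 7.48
position: [0.591, 0.1124, 0.0611]
tcp_rot: [[0.999, 0.035, -0.0], [0.035, -0.999, 0.0], [-0.0, -0.0, -1.0]]
ft_force: [0.0, 0.2, -2.6]
grip_width: 0.0188
finger_force: 49.1
```

Run:
```python
from h import *
s=get_state(); print(s["position"],rc(s["position"]),s["ft_force"],s["torque"])
```

```text
[0.59099715 0.11238684 0.06105223] [-48.7  82.7   6.8] [ 0.02790143  0.24616514 -2.5921277 ] [ 0.01916915  0.01458943 -0.00062923]
```

Another 0.6 mm to the floor, and a touch more if there is still no contact.

{"name": "drive_tool", "arguments": {
  "rows": [
    [[0.001,0,0.0025],0],
    [[0,0,0],0],
    [[0.001,0,0.0025],0],
    [[0,0,0],0]
  ]
}}

```text
t: 7.98
position: [0.5913, 0.1124, 0.0607]
tcp_rot: [[0.999, 0.035, -0.0], [0.035, -0.999, -0.0], [-0.0, 0.0, -1.0]]
ft_force: [-3.5, -0.3, 3.9]
grip_width: 0.0189
finger_force: 49.9
```

{"name": "drive_tool", "arguments": {
  "rows": [
    [[0,0,0],0],
    [[0,0,0],0],
    [[0,0,0],0],
    [[0,0,-0.1],0],
    [[0,0,-0.2],0],
    [[0,0,-0.2],0],
    [[0,0,-0.2],0],
    [[-0.094,0.27,0],0],
    [[-0.094,0.27,0],0],
    [[-0.094,0.27,0],0]
  ],
  "fingers": -0.06
}}

```text
t: 9.22
position: [0.5408, -0.0529, 0.2021]
tcp_rot: [[0.999, 0.036, 0.003], [0.036, -0.999, -0.001], [0.003, 0.001, -1.0]]
ft_force: [-0.3, 0.0, 0.2]
grip_width: 0.0453
finger_force: 0.0
```

{"name": "drive_tool", "arguments": {
  "rows": [
    [[-0.094,0.27,0],0],
    [[-0.094,0.27,0],0],
    [[-0.094,0.27,0],0],
    [[-0.094,0.27,0],0],
    [[0,0,0],-0.174],
    [[0,0,0],-0.174],
    [[0,0,0],-0.174],
    [[0,0,0],-0.174],
    [[0,0,0],-0.174],
    [[0,0,0],-0.174]
  ]
}}

```text
t: 10.48
position: [0.4735, -0.2703, 0.2017]
tcp_rot: [[0.423, 0.906, 0.002], [0.906, -0.423, -0.001], [-0.0, 0.002, -1.0]]
ft_force: [0.4, -0.3, 0.6]
grip_width: 0.0457
finger_force: 0.0
```

Run:
```python
from h import *
T,S=cam("top"),cam("side");s=get_state();print(s["position"],s["qpos"],s["tcp_rot"][:2,0])
np.set_printoptions(precision=4,suppress=True)
for nm,C,b in(("T",T,(215,140,305,190)),("S",S,(200,170,257,212))): print(nm,[(o[0],o[1]) for o in blobs(C,"blue",b,smin=70)])
a=cv2.resize(T["im"][138:190,212:304],None,fx=5,fy=5,interpolation=cv2.INTER_CUBIC)
b=cv2.resize(S["im"][160:228,200:330],None,fx=4,fy=4,interpolation=cv2.INTER_CUBIC)
o=np.zeros((a.shape[0]+b.shape[0],530,3),np.uint8);o[:a.shape[0],:a.shape[1]]=a;o[a.shape[0]:,:b.shape[1]]=b
cv2.imwrite("pics/g3.png",o)
```

```text
[ 0.47355649 -0.27024816  0.20155939] [-3.42890116e+01  1.06299419e+01  1.06058614e+02  1.14088252e-03
  6.31921820e+01 -8.92365749e+00] [0.42839718 0.90359048]
T [(array([229.54, 153.93]), 46), (array([230. , 167.5]), 28), (array([231.  , 178.36]), 28)]
S [(array([215.15, 198.35]), 20), (array([223.23, 201.85]), 26), (array([230.79, 208.46]), 24)]
```

View pics/g3.png

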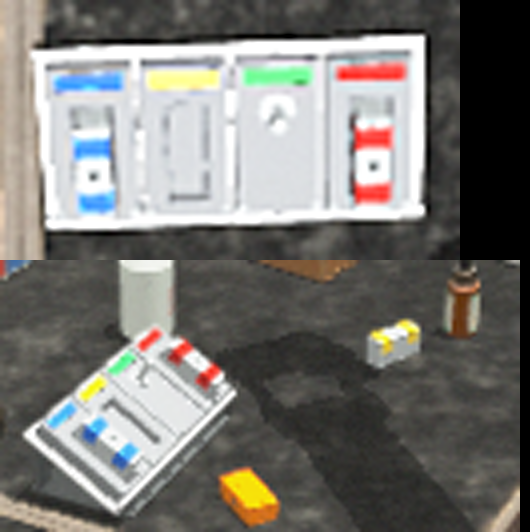

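The blue block sits like the red one, with its bands at the same offset from the label. The yellow block is free of the dropper.

{"name": "drive_tool", "arguments": {
  "rows": [
    [[0.005,-0.005,0.2],-0.03],
    [[0,0,0.2],0],
    [[0,0,0.2],0],
    [[0,0,0.2],0],
    [[0,0,0.08],0],
    [[0,0,0.047],0],
    [[0,0,0],0],
    [[0,0,0],0]
  ]
}}

```text
t: 11.58
position: [0.4739, -0.2694, 0.0161]
tcp_rot: [[0.4, 0.917, 0.002], [0.917, -0.4, -0.002], [-0.001, 0.003, -1.0]]
ft_force: [0.4, -0.7, -0.0]
grip_width: 0.0457
finger_force: 0.0
```

{"name": "drive_tool", "arguments": {
  "rows": [
    [[0,0,0],0],
    [[0,0,0],0],
    [[0,0,0],0],
    [[0,0,0],0],
    [[0,0,0],0]
  ],
  "fingers": 1,
  "force": 30
}}

```text
t: 12.2
position: [0.4738, -0.2693, 0.0159]
tcp_rot: [[0.4, 0.917, 0.002], [0.917, -0.4, -0.001], [-0.0, 0.002, -1.0]]
ft_force: [0.0, 0.8, 5.8]
grip_width: 0.0192
finger_force: 31.9
```

{"name": "drive_tool", "arguments": {
  "rows": [
    [[0,0,-0.1],0],
    [[0,0,-0.25],0],
    [[0,0,-0.25],0.154],
    [[0,0,-0.2],0.154],
    [[0,0,0],0.153],
    [[0,0,0],0.153],
    [[0,0,0],0.153],
    [[0,0,0],0.153],
    [[0,0,0],0.153]
  ]
}}

```text
t: 13.32
position: [0.4714, -0.2678, 0.1733]
tcp_rot: [[1.0, 0.031, -0.003], [0.031, -1.0, 0.002], [-0.003, -0.002, -1.0]]
ft_force: [-0.3, -0.3, -3.9]
grip_width: 0.019
finger_force: 30.9
```

{"name": "drive_tool", "arguments": {
  "rows": [
    [[0.104,-0.247,0],0],
    [[0.104,-0.247,0],0],
    [[0.104,-0.247,0],0],
    [[0.104,-0.247,0],0],
    [[0.104,-0.247,0],0],
    [[0.104,-0.247,0],0],
    [[0,0,0],0],
    [[0,0,0],0]
  ]
}}

```text
t: 14.32
position: [0.5853, 0.0321, 0.1733]
tcp_rot: [[0.999, 0.037, -0.003], [0.037, -0.999, -0.001], [-0.003, 0.0, -1.0]]
ft_force: [-0.5, 0.3, -3.5]
grip_width: 0.0194
finger_force: 31.0
```

Run:
```python
from h import *
np.set_printoptions(precision=4,suppress=True)
T,S=cam("top"),cam("side");s=get_state();p=s["position"];print(p,rc(p),s["tcp_rot"][:2,0],s["ft_force"],s["torque"])
for C in(T,S):
    q=proj(C,p);b=[int(v) for v in(q[0]-25,q[1]-25,q[0]+25,q[1]+25)]
    print(q,[(o[0],o[1]) for o in blobs(C,"yellow",b,smin=70)])
```

```text
[0.5856 0.0311 0.1738] [  3.2   1.6 107.2] [0.9994 0.035 ] [-0.5916 -0.1    -2.3772] [ 0.0232 -0.0017 -0.0263]
[257.8865 168.3463] []
[237.8073 169.5542] [(array([232.13, 167.33]), 15), (array([242.04, 168.39]), 28), (array([223.32, 191.21]), 19)]
```

{"name": "drive_tool", "arguments": {
  "rows": [
    [[0.012,0,0.2],0],
    [[0,0,0.15],0],
    [[0,0,0.057],0],
    [[0,0,0],0],
    [[0,0,0.015],0],
    [[0,0,0.015],0],
    [[0,0,0.015],0],
    [[0,0,0],0]
  ],
  "force": 20
}}

```text
t: 15.42
position: [0.5889, 0.0323, 0.0842]
tcp_rot: [[0.999, 0.036, -0.0], [0.036, -0.999, 0.0], [-0.0, -0.0, -1.0]]
ft_force: [-0.2, -0.4, -2.3]
grip_width: 0.0192
finger_force: 31.0
```

{"name": "drive_tool", "arguments": {
  "rows": [
    [[0,0,0.01],0],
    [[0,0,0.01],0],
    [[0,0,0.01],0],
    [[0,0,0],0]
  ],
  "force": 20,
  "fingers": 1
}}

```text
t: 15.92
position: [0.5887, 0.0322, 0.0805]
tcp_rot: [[0.999, 0.036, -0.002], [0.036, -0.999, -0.0], [-0.002, 0.0, -1.0]]
ft_force: [-6.6, -0.5, 10.7]
grip_width: 0.0192
finger_force: 33.2
```

{"name": "drive_tool", "arguments": {
  "rows": [
    [[0,0,0.01],0],
    [[0,0,0.01],0],
    [[0,0,0],0]
  ]
}}

```text
t: 16.3
position: [0.5872, 0.0322, 0.0762]
tcp_rot: [[0.999, 0.036, -0.005], [0.036, -0.999, -0.0], [-0.005, 0.0, -1.0]]
ft_force: [-8.6, -0.2, 13.1]
grip_width: 0.0194
finger_force: 34.6
```

{"name": "drive_tool", "arguments": {
  "rows": [
    [[0,0,0.01],0],
    [[0,0,0.01],0],
    [[0,0,0],0]
  ]
}}

```text
t: 16.68
position: [0.5862, 0.0321, 0.0717]
tcp_rot: [[0.999, 0.037, -0.007], [0.037, -0.999, -0.0], [-0.007, 0.0, -1.0]]
ft_force: [-9.6, -1.1, 13.0]
grip_width: 0.0192
finger_force: 36.2
```

Run:
```python
from h import *
S=cam("side");s=get_state();print(s["position"],rc(s["position"]),s["ft_force"])
cv2.imwrite("pics/g4.png",cv2.resize(S["im"][150:228,190:280],None,fx=6,fy=6,interpolation=cv2.INTER_CUBIC))
```

```text
[0.5861656  0.03210122 0.0717173 ] [-49.6   2.6  19.9] [-10.45841551  -0.04656871  11.96436309]
```

View pics/g4.png

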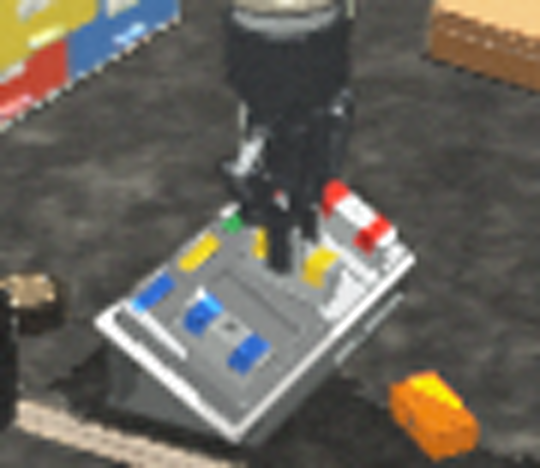

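The block is rotating in the grip as planned. The near yellow band at (320,268) is still slightly high, so I'll press a little farther.

{"name": "drive_tool", "arguments": {
  "rows": [
    [[0,0,0.01],0],
    [[0,0,0.008],0],
    [[0,0,0],0]
  ]
}}

```text
t: 17.1
position: [0.5854, 0.0321, 0.0677]
tcp_rot: [[0.999, 0.037, -0.009], [0.037, -0.999, -0.0], [-0.009, 0.0, -1.0]]
ft_force: [-10.5, 0.1, 11.3]
grip_width: 0.0192
finger_force: 37.7
```

{"name": "drive_tool", "arguments": {
  "rows": [
    [[0,0,0.008],0],
    [[0,0,0],0]
  ]
}}

```text
t: 17.35
position: [0.5853, 0.0321, 0.0662]
tcp_rot: [[0.999, 0.037, -0.009], [0.037, -0.999, -0.0], [-0.009, 0.0, -1.0]]
ft_force: [-11.5, -0.6, 13.3]
grip_width: 0.0193
finger_force: 38.5
```

{"name": "drive_tool", "arguments": {
  "rows": [
    [[0,0,0.008],0],
    [[0,0,0],0]
  ]
}}

```text
t: 17.6
position: [0.5852, 0.0321, 0.0645]
tcp_rot: [[0.999, 0.037, -0.009], [0.037, -0.999, -0.0], [-0.009, 0.0, -1.0]]
ft_force: [-11.9, -1.1, 12.6]
grip_width: 0.0193
finger_force: 39.4
```

Run:
```python
from h import *
S=cam("side");T=cam("top");s=get_state();print(s["position"],rc(s["position"]),s["ft_force"])
print([(o[0],o[1]) for o in blobs(S,"yellow",(225,180,257,205),smin=70)],[(o[0],o[1]) for o in blobs(T,"yellow",(240,140,290,190),smin=70)])
cv2.imwrite("pics/g5.png",cv2.resize(S["im"][165:215,215:265],None,fx=10,fy=10,interpolation=cv2.INTER_CUBIC))
```

```text
[0.58521201 0.03209144 0.06451675] [-54.2   2.7  14.2] [-10.9995859   -0.86526851  12.23722345]
[(array([225.4, 190.2]), 5), (array([233.5, 191.5]), 8), (array([242.89, 195.89]), 27)] []
```

View pics/g5.png

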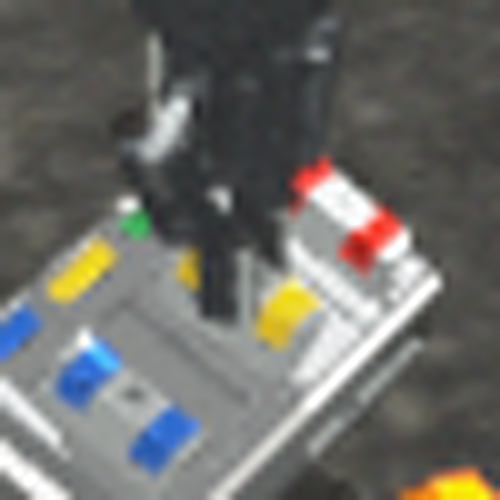

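The band line slopes less than red's, so the block is not quite flat yet. Pressing on until the force rises.

{"name": "drive_tool", "arguments": {
  "rows": [
    [[0,0,0.008],0],
    [[0,0,0],0]
  ]
}}

```text
t: 17.95
position: [0.5852, 0.032, 0.063]
tcp_rot: [[0.999, 0.037, -0.009], [0.037, -0.999, -0.0], [-0.009, 0.0, -1.0]]
ft_force: [-11.7, -0.5, 12.6]
grip_width: 0.019
finger_force: 40.3
```

{"name": "drive_tool", "arguments": {
  "rows": [
    [[0,0,0.008],0],
    [[0,0,0],0]
  ]
}}

```text
t: 18.2
position: [0.5851, 0.032, 0.0614]
tcp_rot: [[0.999, 0.037, -0.01], [0.037, -0.999, -0.001], [-0.01, 0.0, -1.0]]
ft_force: [-12.5, -1.5, 13.1]
grip_width: 0.0191
finger_force: 41.4
```

Run:
```python
from h import *
S=cam("side");s=get_state();print(s["position"],rc(s["position"]),s["ft_force"])
def pl(uv,y):
    d=ray(S,uv);P=S["c"]+d*(((L0+y*yr-S["c"])@yr)/(d@yr));return rc(P)
print(rc(S["c"]))
for col,yc,b in(("blue",.0827,(218,195,240,215)),("red",-.0825,(239,178,257,195)),("yellow",.0025,(228,180,257,205))):
    for o in blobs(S,col,b,smin=70): print(col,o[:2],pl(o[0],yc+.005))
```

```text
[0.58511734 0.03206286 0.06142514] [-55.9   2.6  11.6] [-11.79172501  -0.82882942  13.41266578]
[-222.3 1217.6 1062. ]
blue (array([223.42, 201.88]), 26) [-33.9  87.7  18.5]
blue (array([230.89, 208.43]), 28) [-69.9  87.7  17.7]
red (array([245.27, 183.09]), 11) [-36.4 -77.5  17.3]
red (array([251.64, 188.4 ]), 25) [-69.  -77.5  17.4]
yellow (array([233.57, 191.71]), 7) [-30.9   7.5  17.6]
yellow (array([242.88, 197.  ]), 26) [-71.2   7.5  27.3]
```

The block now lies flat on the face (near band n = 27 mm, about 28 expected), but it slid roughly 5 mm up through the pads. The fingertips would reach the face before it got home, so I'll set it down on open desk and regrip higher.

{"name": "drive_tool", "arguments": {
  "rows": [
    [[-0.03,0,-0.06],0],
    [[0,0,-0.2],0],
    [[0,0,-0.2],0],
    [[-0.198,0.18,0],0],
    [[-0.198,0.18,0],0],
    [[-0.19,0.18,0],0],
    [[0,0,0.2],0],
    [[0,0,0.2],0],
    [[0,0,0],0]
  ]
}}

```text
t: 19.38
position: [0.4666, -0.0795, 0.0698]
tcp_rot: [[0.999, 0.036, -0.007], [0.036, -0.999, 0.002], [-0.007, -0.002, -1.0]]
ft_force: [0.4, 0.1, -2.4]
grip_width: 0.0191
finger_force: 39.1
```

Run:
```python
from h import *
T,S=cam("top"),cam("side");s=get_state();p=s["position"];print(p,s["ft_force"])
np.set_printoptions(precision=4,suppress=True)
y=p[1]+.005
q=proj(S,p);b=[int(v) for v in(q[0]-25,q[1]-20,q[0]+25,q[1]+20)]
for o in blobs(S,"yellow",b,smin=70):
    d=ray(S,o[0]);P=S["c"]+d*(y-S["c"][1])/d[1];print(o[0],o[1],P)
print([onz(T,(249.4-.0,211),.02)], [(o[0],o[1],onz(T,o[0],.02)) for o in blobs(T,"orange",(225,190,280,230))])
```

```text
[ 0.47053967 -0.08030361  0.07299043] [ 1.08872665  0.37618408 -1.75303111]
[275.11 183.89] 9 [ 0.4853 -0.0753  0.0893]
[284.34 188.76] 29 [ 0.446  -0.0753  0.0784]
[array([0.4692, 0.057 , 0.02  ])] [(array([252.39, 208.96]), 102, array([0.4755, 0.0479, 0.02  ])), (array([240.5, 216.5]), 4, array([0.4524, 0.0843, 0.02  ]))]
```

{"name": "drive_tool", "arguments": {
  "rows": [
    [[0,0,0.12],0],
    [[0,0,0.08],0],
    [[0,0,0],0],
    [[0,0,0.01],0],
    [[0,0,0.01],0],
    [[0,0,0.01],0],
    [[0,0,0.01],0],
    [[0,0,0],0]
  ]
}}

```text
t: 20.48
position: [0.4697, -0.0802, 0.0241]
tcp_rot: [[0.999, 0.036, -0.0], [0.036, -0.999, 0.0], [-0.0, -0.0, -1.0]]
ft_force: [0.5, -0.2, -3.4]
grip_width: 0.019
finger_force: 39.2
```

{"name": "drive_tool", "arguments": {
  "rows": [
    [[0,0,0.01],0],
    [[0,0,0.01],0],
    [[0,0,0.01],0],
    [[0,0,0],0]
  ]
}}

```text
t: 20.98
position: [0.4734, -0.0803, 0.0212]
tcp_rot: [[0.999, 0.035, 0.006], [0.035, -0.999, -0.0], [0.006, 0.0, -1.0]]
ft_force: [-0.1, 3.6, 14.0]
grip_width: 0.019
finger_force: 42.0
```

{"name": "drive_tool", "arguments": {
  "rows": [
    [[0,0,0.01],0],
    [[0,0,0.01],0],
    [[0,0,0.01],0],
    [[0,0,0.01],0],
    [[0,0,0],0]
  ]
}}

```text
t: 21.6
position: [0.4791, -0.0805, 0.0154]
tcp_rot: [[0.999, 0.033, 0.017], [0.033, -0.999, -0.001], [0.017, 0.001, -1.0]]
ft_force: [6.1, 6.9, 17.1]
grip_width: 0.0194
finger_force: 44.2
```

{"name": "drive_tool", "arguments": {
  "rows": [
    [[0,0,0.01],0],
    [[0,0,0.005],0],
    [[0,0,0],0]
  ]
}}

```text
t: 21.98
position: [0.4806, -0.081, 0.0131]
tcp_rot: [[0.999, 0.033, 0.02], [0.033, -0.999, -0.002], [0.02, 0.002, -1.0]]
ft_force: [6.2, 6.7, 19.3]
grip_width: 0.0192
finger_force: 45.1
```

Run:
```python
from h import *
S=cam("side");s=get_state();p=s["position"];print(p,s["ft_force"])
np.set_printoptions(precision=4,suppress=True)
y=p[1]+.005
q=proj(S,p);b=[int(v) for v in(q[0]-25,q[1]-20,q[0]+25,q[1]+20)]
for o in blobs(S,"yellow",b,smin=70):
    d=ray(S,o[0]);P=S["c"]+d*(y-S["c"][1])/d[1];print(o[0],o[1],P)
```

```text
[ 0.48054136 -0.08100315  0.01307234] [ 7.55185942  7.32785531 18.3588262 ]
[272.3 196.3] 10 [ 0.4968 -0.076   0.0309]
[281.84 198.96] 25 [ 0.4555 -0.076   0.0304]
[260.89 216.97] 37 [ 0.5473 -0.076  -0.0806]
```

{"name": "drive_tool", "arguments": {
  "rows": [
    [[-0.01,0,0.01],0],
    [[-0.01,0,0.01],0],
    [[0,0,0.008],0],
    [[0,0,0],0]
  ]
}}

```text
t: 22.52
position: [0.4812, -0.0826, 0.0092]
tcp_rot: [[0.999, 0.033, 0.029], [0.033, -0.999, -0.005], [0.029, 0.006, -1.0]]
ft_force: [11.1, 4.9, 20.6]
grip_width: 0.0189
finger_force: 46.8
```

{"name": "drive_tool", "arguments": {
  "rows": [
    [[0,0,0],0],
    [[0,0,0],0],
    [[0,0,0],0],
    [[0,0,-0.05],0],
    [[0,0,-0.05],0],
    [[0,0,0],0]
  ],
  "fingers": -0.06
}}

```text
t: 23.28
position: [0.467, -0.0807, 0.0229]
tcp_rot: [[0.999, 0.036, 0.003], [0.036, -0.999, -0.001], [0.003, 0.001, -1.0]]
ft_force: [0.1, 0.1, -0.6]
grip_width: 0.0454
finger_force: 0.0
```

Run:
```python
from h import *
S=cam("side");s=get_state();p=s["position"];print(p,s["ft_force"],s["tcp_rot"][:,0])
np.set_printoptions(precision=4,suppress=True)
y=p[1]+.005
q=proj(S,p);b=[int(v) for v in(q[0]-25,q[1]-20,q[0]+25,q[1]+20)]
for o in blobs(S,"yellow",b,smin=70):
    d=ray(S,o[0]);P=S["c"]+d*(y-S["c"][1])/d[1];print(o[0],o[1],P)
cv2.imwrite("pics/g6.png",cv2.resize(S["im"][165:220,240:310],None,fx=8,fy=8,interpolation=cv2.INTER_CUBIC))
```

```text
[ 0.46656426 -0.08058035  0.02243407] [-0.20973363  1.25236913  0.35404944] [0.99934867 0.03604761 0.00167463]
[273.   197.21] 24 [ 0.4935 -0.0756  0.0279]
[282.   198.42] 19 [ 0.4547 -0.0756  0.0332]
[260.17 216.41] 29 [ 0.5504 -0.0756 -0.0786]
```

View pics/g6.png

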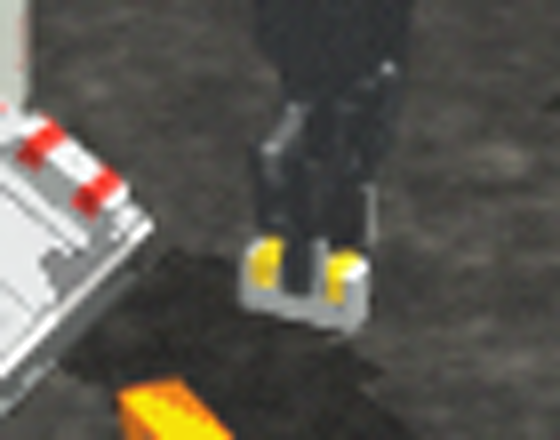

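The block is flat on the desk between the open fingers. Its bottom left edge runs from (240,300) to (362,332) in the crop.

Run:
```python
from h import *
S=cam("side")
for uv in((240+240/8,165+302/8),(240+363/8,165+333/8)): print(onz(S,np.array(uv)-.44,0))
```

```text
[ 0.508655   -0.07634783  0.        ]
[ 0.44253717 -0.07859072  0.        ]
```

{"name": "drive_tool", "arguments": {
  "rows": [
    [[0.017,0.015,0.007],0],
    [[0,0,0],0]
  ]
}}

```text
t: 23.62
position: [0.4696, -0.0834, 0.0201]
tcp_rot: [[0.999, 0.036, -0.0], [0.036, -0.999, -0.0], [-0.0, 0.0, -1.0]]
ft_force: [0.3, 0.1, -0.3]
grip_width: 0.0452
finger_force: 0.0
```

{"name": "drive_tool", "arguments": {
  "rows": [
    [[0,0,0],0],
    [[0,0,0],0],
    [[0,0,0],0],
    [[0,0,0],0],
    [[0,0,0],0]
  ],
  "fingers": 1,
  "force": 20
}}

```text
t: 24.25
position: [0.4693, -0.0832, 0.0202]
tcp_rot: [[0.999, 0.036, -0.0], [0.036, -0.999, -0.0], [-0.0, -0.0, -1.0]]
ft_force: [-0.3, -0.3, -1.2]
grip_width: 0.0189
finger_force: 21.3
```

{"name": "drive_tool", "arguments": {
  "rows": [
    [[0,0,-0.1],0],
    [[0,0,-0.25],0],
    [[0,0,-0.25],0],
    [[0.2,-0.187,0],0],
    [[0.2,-0.187,0],0],
    [[0.2,-0.187,0],0],
    [[0,0,0.12],0],
    [[0,0,0.115],0],
    [[0,0,0],0]
  ]
}}

```text
t: 25.38
position: [0.5821, 0.0336, 0.0903]
tcp_rot: [[0.999, 0.037, -0.007], [0.037, -0.999, 0.0], [-0.007, -0.001, -1.0]]
ft_force: [0.0, 0.9, -2.6]
grip_width: 0.0191
finger_force: 21.2
```

```bash
cat >> h.py <<'E'
def yb():
    S=cam("side");s=get_state();p=s["position"];r=rc(p);print(p.round(4),r,s["ft_force"].round(1))
    y=(r[1]+5)/1000;q=proj(S,p);b=[int(v) for v in(q[0]-6,q[1]-20,q[0]+25,q[1]+20)]
    for o in blobs(S,"yellow",b,smin=70):
        d=ray(S,o[0]);P=S["c"]+d*(((L0+y*yr-S["c"])@yr)/(d@yr));print(o[0],o[1],P.round(4),rc(P))
E
python3 -c "
from h import *
yb()"
```

```text
[0.5835 0.0334 0.0918] [-41.3   4.1  38.3] [ 0.4  0.4 -2.1]
[232.79 187.79] 14 [0.6049 0.0392 0.0968] [-20.3   9.1  31.3]
[241.47 188.87] 15 [0.5679 0.0379 0.1013] [-49.6   9.1  54.5]
```

{"name": "drive_tool", "arguments": {
  "rows": [
    [[0,0,0.01],0],
    [[0,0,0.01],0],
    [[0,0,0.01],0],
    [[0,0,0.01],0],
    [[0,0,0],0]
  ]
}}

```text
t: 26.05
position: [0.5844, 0.033, 0.0862]
tcp_rot: [[0.999, 0.036, -0.002], [0.036, -0.999, -0.0], [-0.002, 0.0, -1.0]]
ft_force: [-4.3, -0.5, 4.2]
grip_width: 0.0193
finger_force: 22.5
```

{"name": "drive_tool", "arguments": {
  "rows": [
    [[0,0,0.01],0],
    [[0,0,0.01],0],
    [[0,0,0.01],0],
    [[0,0,0],0]
  ]
}}

```text
t: 26.55
position: [0.583, 0.033, 0.0795]
tcp_rot: [[0.999, 0.036, -0.005], [0.036, -0.999, -0.0], [-0.005, 0.0, -1.0]]
ft_force: [-7.5, -0.9, 5.2]
grip_width: 0.0193
finger_force: 23.4
```

```bash
python3 -c "
from h import *
yb()"
```

```text
[0.583  0.033  0.0795] [-48.2   3.6  28.2] [-6.3 -0.9  4.7]
[232.88 188.25] 16 [0.6049 0.0387 0.0946] [-21.5   8.6  29.5]
[241.67 191.78] 18 [0.5676 0.0374 0.0887] [-56.3   8.6  43.9]
```

{"name": "drive_tool", "arguments": {
  "rows": [
    [[0,0,0.01],0],
    [[0,0,0.01],0],
    [[0,0,0.01],0],
    [[0,0,0],0]
  ]
}}

```text
t: 27.1
position: [0.5824, 0.033, 0.0732]
tcp_rot: [[0.999, 0.036, -0.006], [0.036, -0.999, -0.0], [-0.006, 0.0, -1.0]]
ft_force: [-8.0, -0.9, 4.3]
grip_width: 0.0196
finger_force: 24.5
```

```bash
python3 -c "
from h import *
yb()"
```

```text
[0.5824 0.033  0.0732] [-52.1   3.6  23.1] [-7.8 -1.2  4.1]
[232.94 189.35] 17 [0.6048 0.0387 0.0899] [-24.    8.6  25.5]
[241.87 193.74] 23 [0.567  0.0374 0.0805] [-61.2   8.6  37.3]
```

{"name": "drive_tool", "arguments": {
  "rows": [
    [[0,0,0.01],0],
    [[0,0,0.01],0],
    [[0,0,0.01],0],
    [[0,0,0],0]
  ]
}}

```text
t: 27.65
position: [0.5823, 0.0329, 0.0671]
tcp_rot: [[0.999, 0.036, -0.007], [0.036, -0.999, -0.0], [-0.007, 0.0, -1.0]]
ft_force: [-7.8, -1.5, 4.2]
grip_width: 0.0196
finger_force: 25.7
```

```bash
python3 -c "
from h import *
yb()"
```

```text
[0.5823 0.0329 0.0671] [-55.3   3.6  17.9] [-7.1 -1.5  3.7]
[233.69 190.69] 13 [0.6017 0.0386 0.0849] [-29.3   8.6  22.8]
[241.96 195.96] 25 [0.5668 0.0374 0.071 ] [-66.3   8.6  29.2]
[260.78 213.56] 9 [0.4886 0.0347 0.0154] [-162.1    8.6   22.7]
```

{"name": "drive_tool", "arguments": {
  "rows": [
    [[0,0,0.008],0],
    [[0,0,0],0]
  ]
}}

```text
t: 27.95
position: [0.5822, 0.0329, 0.0656]
tcp_rot: [[0.999, 0.036, -0.007], [0.036, -0.999, -0.0], [-0.007, 0.0, -1.0]]
ft_force: [-7.5, -1.4, 4.0]
grip_width: 0.0192
finger_force: 26.2
```

```bash
python3 -c "
from h import *
yb()"
```

```text
[0.5823 0.0329 0.0656] [-56.1   3.6  16.7] [-7.2 -0.4  4.7]
[233.85 191.  ] 13 [0.6011 0.0386 0.0837] [-30.4   8.6  22.2]
[242.17 195.83] 23 [0.5659 0.0374 0.0718] [-66.6   8.6  30.4]
[260.78 213.56] 9 [0.4886 0.0347 0.0154] [-162.1    8.6   22.7]
```

{"name": "drive_tool", "arguments": {
  "rows": [
    [[-0.016,0,-0.026],0],
    [[0,-0.06,0],0],
    [[0,-0.06,0],0],
    [[0,0,0],0],
    [[0,0,0],0]
  ]
}}

```text
t: 28.62
position: [0.5812, 0.0574, 0.0707]
tcp_rot: [[0.999, 0.037, -0.0], [0.037, -0.999, -0.0], [-0.0, 0.0, -1.0]]
ft_force: [-0.0, 0.1, -3.0]
grip_width: 0.0193
finger_force: 25.3
```

```bash
python3 -c "
from h import *
yb()
S=cam('side')
for uv in((230.62,195.5),(237.78,201.63)):
    d=ray(S,uv);P=S['c']+d*(((L0+.0328*yr-S['c'])@yr)/(d@yr));print('ref',rc(P))
T=cam('top');print([(o[0],o[1]) for o in blobs(T,'yellow',(230,140,280,195),smin=60)])
"
```

```text
[0.5812 0.0572 0.0707] [-53.6  27.9  21.1] [ 0.9 -0.3 -3.2]
[230.   192.69] 13 [0.6028 0.063  0.0882] [-25.9  32.9  24.6]
[238.96 197.75] 24 [0.5653 0.0616 0.0762] [-64.2  32.9  34. ]
[257.77 214.62] 13 [0.4881 0.059  0.0245] [-157.1   32.9   30.3]
ref [-33.8  32.8  15.9]
ref [-68.9  32.8  15.6]
[]
```

{"name": "drive_tool", "arguments": {
  "rows": [
    [[-0.016,0,-0.01],0],
    [[0,0,0],0],
    [[0.005,0,0.0085],0],
    [[0.005,0,0.0085],0],
    [[0.005,0,0.0085],0],
    [[0,0,0],0],
    [[0,0,0],0]
  ]
}}

```text
t: 29.65
position: [0.5809, 0.0571, 0.0677]
tcp_rot: [[0.999, 0.036, -0.0], [0.036, -0.999, -0.0], [-0.0, 0.0, -1.0]]
ft_force: [0.0, 0.1, -2.5]
grip_width: 0.0191
finger_force: 25.3
```

```bash
python3 -c "
from h import *
yb();print(get_state()['torque'])"
```

```text
[0.581  0.0571 0.0678] [-55.3  27.8  18.7] [ 0.5  0.8 -2.8]
[230.44 193.22] 9 [0.601  0.0628 0.0863] [-28.4  32.8  24. ]
[238.81 198.86] 21 [0.5661 0.0616 0.0711] [-66.1  32.8  29.3]
[258.42 214.84] 19 [0.4855 0.0588 0.0242] [-159.5   32.8   31.4]
[0.05236498 0.00886909 0.02155242]
```

{"name": "drive_tool", "arguments": {
  "rows": [
    [[-0.008,0,0.005],0],
    [[0.005,0,0.0085],0],
    [[0.005,0,0.0085],0],
    [[0,0,0],0],
    [[0,0,0],0]
  ]
}}

```text
t: 30.32
position: [0.5814, 0.0571, 0.0633]
tcp_rot: [[0.999, 0.036, -0.0], [0.036, -0.999, 0.0], [-0.0, -0.0, -1.0]]
ft_force: [-0.7, -0.5, -2.5]
grip_width: 0.0194
finger_force: 25.3
```

```bash
python3 -c "
from h import *
yb();print(get_state()['torque'])"
```

```text
[0.5814 0.0571 0.0634] [-57.3  27.8  14.8] [ 0.3  0.2 -2.3]
[229.93 194.14] 14 [0.6034 0.0629 0.0818] [-28.8  32.8  18.9]
[238.81 199.86] 21 [0.5662 0.0616 0.0668] [-68.2  32.8  25.6]
[257.86 214.79] 14 [0.4878 0.0588 0.0238] [-157.7   32.8   29.9]
[ 0.01530468  0.06986096 -0.01188996]
```

{"name": "drive_tool", "arguments": {
  "rows": [
    [[0.005,0,0.0085],0],
    [[0.005,0,0.0085],0],
    [[0,0,0],0],
    [[0,0,0],0]
  ]
}}

```text
t: 30.88
position: [0.5833, 0.0572, 0.0599]
tcp_rot: [[0.999, 0.036, -0.0], [0.036, -0.999, 0.0], [-0.0, -0.0, -1.0]]
ft_force: [-0.5, 0.2, -2.2]
grip_width: 0.0192
finger_force: 25.3
```

```bash
python3 -c "
from h import *
yb();print(get_state()['torque'])"
```

```text
[0.5834 0.0572 0.06  ] [-57.4  27.8  10.9] [-1.1 -0.  -2.3]
[229.85 195.  ] 13 [0.6039 0.0629 0.0779] [-30.3  32.8  15.4]
[238.44 200.28] 25 [0.5679 0.0616 0.0646] [-68.   32.8  22.8]
[257.86 214.79] 14 [0.4878 0.0588 0.0238] [-157.7   32.8   29.9]
[0.04908556 0.00315088 0.03436329]
```

{"name": "drive_tool", "arguments": {
  "rows": [
    [[0.005,0,0.0085],0],
    [[0.004,0,0.006],0],
    [[0,0,0],0],
    [[0,0,0],0]
  ]
}}

```text
t: 31.42
position: [0.5851, 0.0572, 0.057]
tcp_rot: [[0.999, 0.036, -0.0], [0.036, -0.999, 0.0], [-0.0, -0.0, -1.0]]
ft_force: [-0.2, -0.6, -2.7]
grip_width: 0.0194
finger_force: 25.3
```

```bash
python3 -c "
from h import *
yb();print(get_state()['torque'])"
```

```text
[0.5852 0.0572 0.0571] [-57.3  27.8   7.4] [ 0.1 -0.  -2.3]
[229.75 196.08] 12 [0.6045 0.0629 0.0732] [-32.3  32.8  10.9]
[238.17 200.83] 23 [0.5691 0.0617 0.0619] [-68.4  32.8  19.9]
[257.86 214.79] 14 [0.4878 0.0588 0.0238] [-157.7   32.8   29.9]
[-0.02497858  0.03959954 -0.00569969]
```

{"name": "drive_tool", "arguments": {
  "rows": [
    [[0.002,0,0.004],0],
    [[0,0,0],0],
    [[0.002,0,0.004],0],
    [[0,0,0],0]
  ]
}}

```text
t: 31.98
position: [0.5856, 0.0573, 0.0564]
tcp_rot: [[0.999, 0.036, -0.001], [0.036, -0.999, -0.0], [-0.001, 0.0, -1.0]]
ft_force: [-3.8, 0.2, 5.3]
grip_width: 0.019
finger_force: 26.2
```

```bash
python3 -c "
from h import *
yb();print(get_state()['torque'])"
```

```text
[0.5855 0.0572 0.0564] [-57.4  27.8   6.7] [-3.7 -0.2  5.7]
[229.5 196. ] 10 [0.6056 0.063  0.0732] [-31.3  32.8  10.4]
[238.04 200.7 ] 23 [0.5696 0.0617 0.0623] [-67.7  32.8  20. ]
[257.86 214.79] 14 [0.4878 0.0588 0.0238] [-157.7   32.8   29.9]
[-0.08336406  0.53766563 -0.01229991]
```

{"name": "drive_tool", "arguments": {
  "rows": [
    [[0.001,0,0.004],0],
    [[0,0,0],0],
    [[0.001,0,0.004],0],
    [[0,0,0],0]
  ]
}}

```text
t: 32.52
position: [0.5856, 0.0573, 0.0564]
tcp_rot: [[0.999, 0.036, -0.003], [0.036, -0.999, -0.0], [-0.003, 0.0, -1.0]]
ft_force: [-9.0, 0.2, 14.8]
grip_width: 0.0192
finger_force: 27.4
```

```bash
python3 -c "
from h import *
yb();print(get_state()['torque'])"
```

```text
[0.5856 0.0573 0.0563] [-57.4  27.8   6.6] [-8.9 -0.7 14.9]
[229.5 196. ] 10 [0.6056 0.063  0.0732] [-31.3  32.8  10.4]
[238.04 200.7 ] 23 [0.5696 0.0617 0.0623] [-67.7  32.8  20. ]
[257.86 214.79] 14 [0.4878 0.0588 0.0238] [-157.7   32.8   29.9]
[-0.1117278   1.17318839 -0.0545593 ]
```

The tips touch the face while the block is still about 4 mm short of home. I'll back off and ease the grip so it slides down softly.

{"name": "drive_tool", "arguments": {
  "rows": [
    [[-0.002,0,-0.008],0],
    [[0,0,0],0],
    [[0,0,0],0]
  ],
  "fingers": 0.57
}}

```text
t: 32.95
position: [0.5855, 0.0572, 0.0564]
tcp_rot: [[0.999, 0.036, -0.001], [0.036, -0.999, -0.0], [-0.001, 0.0, -1.0]]
ft_force: [-5.2, 0.5, 7.9]
grip_width: 0.0193
finger_force: 26.5
```

{"name": "drive_tool", "arguments": {
  "rows": [
    [[0,0,0],0],
    [[0,0,0],0]
  ],
  "fingers": 0.555
}}

```text
t: 33.2
position: [0.5856, 0.0573, 0.0564]
tcp_rot: [[0.999, 0.036, -0.001], [0.036, -0.999, -0.0], [-0.001, 0.0, -1.0]]
ft_force: [-5.6, -1.0, 7.8]
grip_width: 0.0194
finger_force: 26.5
```

{"name": "drive_tool", "arguments": {
  "rows": [
    [[-0.003,0,-0.004],0],
    [[0,0,0],0]
  ],
  "fingers": 0.54
}}

```text
t: 33.45
position: [0.5856, 0.0573, 0.0564]
tcp_rot: [[0.999, 0.036, 0.0], [0.036, -0.999, 0.0], [0.0, -0.0, -1.0]]
ft_force: [-1.9, 0.1, 2.0]
grip_width: 0.0198
finger_force: 12.2
```

{"name": "drive_tool", "arguments": {
  "rows": [
    [[0,0,0],0],
    [[0,0,0],0]
  ],
  "fingers": 0.53
}}

```text
t: 33.7
position: [0.5861, 0.0573, 0.0563]
tcp_rot: [[0.999, 0.036, 0.001], [0.036, -0.999, 0.0], [0.001, 0.0, -1.0]]
ft_force: [0.1, 0.5, -0.4]
grip_width: 0.02
finger_force: 0.0
```

```bash
python3 -c "
from h import *
yb();print(get_state()['torque'])"
```

```text
[0.586  0.0573 0.0563] [-57.1  27.8   6.4] [-1.2 -0.2 -0.3]
[229.27 196.27] 11 [0.6066 0.063  0.0718] [-31.2  32.8   8.7]
[238.18 201.5 ] 28 [0.5691 0.0617 0.059 ] [-69.9  32.8  17.4]
[257.22 214.67] 9 [0.4904 0.0589 0.0235] [-155.6   32.8   28.3]
[ 0.00571315  0.02067499 -0.01137678]
```

{"name": "drive_tool", "arguments": {
  "rows": [
    [[0,0,0],0],
    [[0,0,0],0],
    [[-0.02,0,-0.035],0],
    [[0,0,-0.15],0],
    [[0,0,-0.25],0],
    [[0,0,-0.25],0],
    [[-0.126,-0.226,0],0],
    [[-0.126,-0.226,0],0],
    [[-0.126,-0.226,0],0],
    [[-0.12,-0.226,0],0]
  ],
  "fingers": 0.1
}}

```text
t: 35.0
position: [0.4742, 0.2353, 0.1939]
tcp_rot: [[0.999, 0.036, 0.001], [0.036, -0.999, 0.0], [0.001, -0.0, -1.0]]
ft_force: [0.8, -0.0, -0.1]
grip_width: 0.0388
finger_force: 0.0
```

{"name": "drive_tool", "arguments": {
  "rows": [
    [[-0.112,-0.228,0],0],
    [[0,0,0],-0.108],
    [[0,0,0],-0.107],
    [[0,0,0],0]
  ]
}}

```text
t: 35.5
position: [0.451, 0.2791, 0.1937]
tcp_rot: [[0.966, 0.258, 0.0], [0.258, -0.966, 0.0], [0.0, -0.0, -1.0]]
ft_force: [0.4, 0.7, 0.2]
grip_width: 0.0386
finger_force: 0.0
```

Run:
```python
from h import *
np.set_printoptions(precision=4,suppress=True)
T,S=cam("top"),cam("side");s=get_state();p=s["position"];print(p,s["tcp_rot"][:2,0])
for col,y,b in(("blue",.0877,(218,195,240,215)),("red",-.0775,(239,178,257,195)),("yellow",.0328,(226,190,245,206))):
    for o in blobs(S,col,b,smin=70):
        d=ray(S,o[0]);P=S["c"]+d*(((L0+y*yr-S["c"])@yr)/(d@yr));print(col,o[0],o[1],rc(P))
tb=(215,160,305,190)
for col in("blue","yellow","red"): print(col,[(o[0],o[1]) for o in blobs(T,col,tb,smin=60)])
print([(o[0],o[1]) for o in blobs(S,"green",(215,235,255,265),smin=70)],[(o[0],o[1]) for o in blobs(T,"green",(165,190,200,235),smin=50)])
a=cv2.resize(T["im"][138:190,212:304],None,fx=5,fy=5,interpolation=cv2.INTER_CUBIC)
b=cv2.resize(S["im"][160:270,200:280],None,fx=4,fy=4,interpolation=cv2.INTER_CUBIC)
o=np.zeros((b.shape[0],a.shape[1]+b.shape[1],3),np.uint8);o[:a.shape[0],:a.shape[1]]=a;o[:,a.shape[1]:]=b
cv2.imwrite("pics/g7.png",o)
```

```text
[0.4512 0.2788 0.1935] [0.9665 0.2565]
blue [223.24 201.84] 25 [-33.3  87.7  18.1]
blue [229.79 209.86] 14 [-69.6  87.7   8.9]
red [244.68 182.32] 25 [-32.8 -77.5  18.3]
red [251.65 188.5 ] 26 [-69.3 -77.5  17.1]
yellow [237.95 201.95] 19 [-70.1  32.8  15. ]
blue [(array([229.97, 167.37]), 30), (array([230.69, 178.25]), 32)]
yellow [(array([248.6, 166.6]), 30), (array([249.54, 177.61]), 28)]
red [(array([286.32, 165.21]), 38), (array([285.64, 176.21]), 33)]
[(array([237.11, 251.84]), 101)] [(array([178.57, 222.71]), 28)]
```

The yellow bands at (248.6,166.6) and (249.5,177.6) match where the blue block's bands were when it sat in that pocket, so yellow is home. Now the gauge.

{"name": "drive_tool", "arguments": {
  "rows": [
    [[0.004,0,0.2],0],
    [[0,0,0.25],0],
    [[0,0,0.25],0],
    [[0,0,0.15],0],
    [[0,0,0.043],0],
    [[0,0,0],0],
    [[0,0,0],0]
  ]
}}

```text
t: 36.48
position: [0.4537, 0.2799, 0.0164]
tcp_rot: [[0.966, 0.258, 0.003], [0.258, -0.966, 0.002], [0.003, -0.001, -1.0]]
ft_force: [-0.2, -0.3, 0.1]
grip_width: 0.0386
finger_force: 0.0
```

{"name": "drive_tool", "arguments": {
  "rows": [
    [[0,0,0],0],
    [[0,0,0],0],
    [[0,0,0],0],
    [[0,0,0],0],
    [[0,0,0],0]
  ],
  "fingers": 1,
  "force": 20
}}

```text
t: 37.1
position: [0.4531, 0.2797, 0.016]
tcp_rot: [[0.966, 0.258, 0.002], [0.258, -0.966, 0.001], [0.002, -0.0, -1.0]]
ft_force: [-1.0, 0.1, 6.4]
grip_width: 0.0114
finger_force: 22.0
```

{"name": "drive_tool", "arguments": {
  "rows": [
    [[0,0,-0.1],0],
    [[0,0,-0.25],0],
    [[0,0,-0.3],0.109],
    [[0,0,0],0.108],
    [[0.114,0.282,0],0],
    [[0.114,0.282,0],0],
    [[0.114,0.282,0],0],
    [[0.114,0.282,0],0],
    [[0.112,0.282,0],0],
    [[0,0,0],0]
  ]
}}

```text
t: 38.35
position: [0.5767, -0.003, 0.1447]
tcp_rot: [[1.0, 0.028, 0.002], [0.028, -1.0, -0.001], [0.002, 0.001, -1.0]]
ft_force: [-0.2, 1.1, -1.2]
grip_width: 0.0113
finger_force: 21.1
```

Run:
```python
from h import *
T,S=cam("top"),cam("side");s=get_state();p=s["position"];print(p,rc(p),s["tcp_rot"][:2,0],s["ft_force"])
a=cv2.resize(T["im"][135:195,235:305],None,fx=6,fy=6,interpolation=cv2.INTER_CUBIC)
b=cv2.resize(S["im"][150:210,210:270],None,fx=6,fy=6,interpolation=cv2.INTER_CUBIC)
cv2.imwrite("pics/g7.png",np.hstack([a,b]))
```

```text
[0.57442409 0.00066791 0.14394604] [-22.8 -28.4  88.2] [0.99948944 0.03189497] [ 0.56395398  0.01244159 -2.52808377]
```

View pics/g7.png

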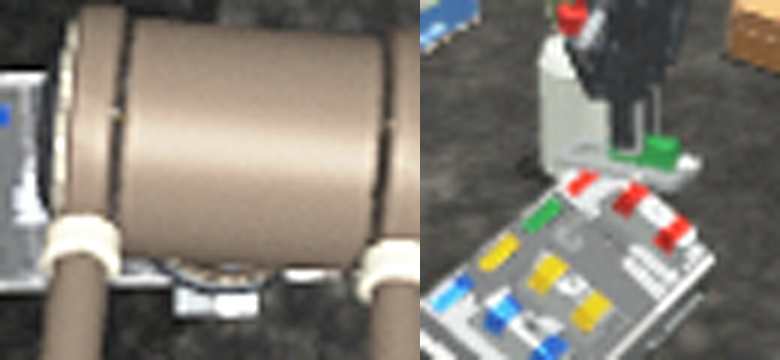

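The gauge is level in the grip over the peg place, with its green rib end near (258,175) in the crop. I'll check the grip offset numerically.

Run:
```python
from h import *
S=cam("side");s=get_state();p=s["position"];print(p,rc(p),s["tcp_rot"][:,0])
h=cv2.cvtColor(S["im"],cv2.COLOR_BGR2HSV);m=cv2.inRange(h,(45,70,50),(85,255,255));m[:165]=0;m[185:]=0;m[:,:238]=0;m[:,262:]=0
w=np.argwhere(m)[:,::-1];print(w.min(0),w.max(0),len(w))
r=w[w[:,0]>=w[:,0].max()-1];print(r)
def pl(uv,dy):
    d=ray(S,uv);P=S["c"]+d*(p[1]+dy-S["c"][1])/d[1];return (P-p)*1000
for uv in((w[:,0].max()+.5,r[:,1].min()),(w[:,0].max()+.5,r[:,1].mean())): print(uv,pl(uv,.006),pl(uv,-.006))
for n_,P in(("rib near end left top",(-30.4,6,8)),("rib right top",(-30.4,-6,8)),("tip left",(46.6,18,-16)),("near left",(-37.4,18,-16)),("near right",(-37.4,-18,-10))): print(n_,proj(S,p+np.array(P)/1000+[0,P[0]*.000034,0]))
for row in range(172,186): print(row,S["im"][row,226:264].max(1))
```

```text
[0.57407152 0.0016179  0.14390561] [-23.1 -27.4  88.3] [ 0.99943339  0.0335922  -0.0021116 ]
[241 172] [253 178] 45
[[252 173]
 [252 174]
 [253 174]
 [252 175]
 [253 175]
 [252 176]
 [252 177]]
(np.float64(253.5), np.int64(173)) [-40.77063546   6.          17.84907134] [-34.04357056  -6.          10.85103136]
(np.float64(253.5), np.float64(174.85714285714286)) [-40.70348901   6.          10.22370029] [-33.9757607   -6.           3.15032154]
rib near end left top [251.18759105 174.6762558 ]
rib right top [252.77914077 173.36559791]
tip left [231.44286453 177.51344862]
near left [251.34907553 182.20136569]
near right [256.05921608 176.75924717]
172 [ 88  82  82 100 161 188 188 188 187 188 190 195 196 201 196 124  57  59
  58  77 150  98 110 127  97  94  83  89  92  81  77  79  76  78  74  80
  80  85]
173 [ 86  84  85  98 163 187 188 189 190 190 190 195 196 195 192 138  69  61
  55  78 154 137 183 183 161 141 118  81  80  82  82  78  76  72  74  80
  88  89]
174 [ 82  79  81  92 152 189 187 191 192 191 170 170 170 191 192 164  91  76
  68  84 156 129 173 188 189 176 168 105  86  86  86
[... 1090 characters left out ...]
46 149 148 138 103  85  88  85  79  79  75  72  69
  73  71]
182 [ 81  79  74  84 138 202 142 154 231 244 234 235 236 234 227 174 153 167
 219 247 247 247 217 129  85  93 105  79  77  76  72  76  78  77  72  75
  77  82]
183 [ 81  80  88 133 229 170 199 144 151 232 235 235 234 215 153 144 161 174
 198 231 247 245 247 242 120  70  74  77  80  85  84  83  83  85  81  77
  81  82]
184 [ 87 107 151 176 163 177 176 158 137 148 215 225 231 205 151 157 155 169
 170 169 212 247 245 235 241 157  88  75  76  78  76  77  80  82  74  73
  79  81]
185 [114 166 174 165 176 178 184 119 140 143 152 189 215 225 148 153 159 166
 168 159 171 242 247 232 247 247 179 101  78  73  76  80  80  80  79  78
  80  82]
```

Run:
```python
from h import *
f=np.load("f0.npz")
for n_ in("top","side"):
    C=cam(n_);im=cv2.cvtColor(f["T" if n_=="top" else "S"],cv2.COLOR_BGR2GRAY)
    t=[proj(C,L0-.0215*u-.0275*yr+k*n) for k in(0,.013,.026)];print(n_,np.round(t,1))
    c=np.round(t[1]).astype(int);print('cols',c[0]-7,'rows',c[1]-6);print(im[c[1]-6:c[1]+8,c[0]-7:c[0]+8])
```

```text
top [[267.4 159.6]
 [267.6 161.4]
 [267.7 163.3]]
cols 261 rows 155
[[224 223 229 226 224 221 220 222 223 217 201 199 212 224 235]
 [222 222 222 219 218 221 227 219 207 221 223 224 222 220 236]
 [222 222 220 228 247 254 254 254 250 233 218 220 220 219 236]
 [220 220 223 244 255 255 247 255 255 249 216 219 220 218 237]
 [221 219 222 247 255 235 200 234 255 254 222 219 219 218 240]
 [221 219 230 252 255 225 176 201 247 255 226 219 220 218 233]
 [221 220 222 246 245 164 178 199 223 230 222 218 221 218 230]
 [220 220 219 227 200 168 255 255 225 216 219 219 220 219 230]
 [221 220 221 220 210 235 255 255 231 219 220 220 219 219 232]
 [220 220 220 220 220 228 244 241 221 218 220 219 220 218 231]
 [220 219 220 220 220 218 221 221 218 220 220 218 220 218 231]
 [221 220 221 220 220 219 218 219 220 220 220 220 219 219 232]
 [221 220 219 220 220 219 220 220 220 220 220 220 219 219 232]
 [220 220 220 220 220 219 220 220 220 220 220 219 220 219 231]]
side [[234.2 189. ]
 [235.7 186.9]
 [237.1 184.7]]
cols 229 rows 181
[[ 65  75 134 202 224 186 121 132 184 229 229 229 225 231 246]
 [ 87 168 231 192 191 220 158 175 229 229 227 220 178 140 133]
 [183 247 211 214 212 167 224 227 230 227 204 143 138 121  78]
 [246 185 189 191 202 206 159 214 241 228 192 150 147  87  76]
 [210 189 191 202 150 229 223 189 246 237 226 196 153 132 103]
 [188 191 203 201 230 229 219 161 175 187 225 227 195 159 146]
 [193 205 202 232 240 235 179 153 192 186 191 224 228 213 163]
 [214 230 232 241 247 225 150 189 229 227 211 168 223 227 225]
 [230 229 232 243 246 171 165 241 230 229 227 205 159 207 227]
 [228 231 230 230 236 237 180 245 236 229 229 230 235 167 207]
 [193 242 233 228 230 223 175 180 229 229 229 228 228 224 166]
 [238 247 243 215 227 229 230 229 229 229 229 229 229 228 225]
 [245 234 159 164 201 227 229 230 229 230 228 229 229 229 228]
 [238 156 156 159 169 211 232 230 229 229 229 229 229 229 229]]
```

The predicted peg tip matches both pictures to within 0.5 px. Lowering the eye over the peg.

{"name": "drive_tool", "arguments": {
  "rows": [
    [[0.007,0,0.08],0],
    [[0,0,0.08],0],
    [[0,0,0],0],
    [[0.01,0,0.016],0],
    [[0.01,0,0.016],0],
    [[0,0,0],0],
    [[0,0,0],0]
  ]
}}

```text
t: 39.48
position: [0.5808, 0.0013, 0.1065]
tcp_rot: [[0.999, 0.034, 0.0], [0.034, -0.999, -0.0], [0.0, 0.0, -1.0]]
ft_force: [0.4, -0.4, -1.9]
grip_width: 0.0116
finger_force: 21.1
```

```bash
python3 -c "
from h import *
s=get_state();p=s['position'];e=p+[.0315,.0011,-.016];print(p,rc(p),'eye',rc(e),s['ft_force'],s['torque'],s['tcp_rot'][:,0])"
```

```text
[0.58083574 0.00128655 0.10653103] [-36.9 -28.   52.9] eye [-18.4 -28.   22.8] [ 0.41458978 -0.41411683 -1.8885033 ] [ 0.08713921  0.01269596 -0.01484622] [9.99425270e-01 3.38952176e-02 4.94861070e-04]
```

{"name": "drive_tool", "arguments": {
  "rows": [
    [[-0.02,0,0.004],0],
    [[0,0,0],0],
    [[0,0,0],0]
  ]
}}

```text
t: 39.85
position: [0.5765, 0.0012, 0.1056]
tcp_rot: [[0.999, 0.034, 0.0], [0.034, -0.999, -0.0], [0.0, 0.0, -1.0]]
ft_force: [0.1, 0.2, -2.0]
grip_width: 0.0114
finger_force: 21.1
```

```bash
cat >> h.py <<'E'
def eye():
    s=get_state();p=s['position'];e=p+[.0315,.0011,-.016];print(p.round(4),rc(p),'eye',rc(e),s['ft_force'].round(1),s['torque'].round(2))
E
python3 -c "
from h import *
eye()"
```

```text
[0.5765 0.0012 0.1056] [-41.  -27.9  54.3] eye [-22.5 -27.9  24.2] [ 0.1  0.2 -2. ] [ 0.05 -0.01 -0.04]
```

Eye is now centred at u = −22.5, y = −27.9. Going down along the peg.

{"name": "drive_tool", "arguments": {
  "rows": [
    [[0.008,0,0.013],0],
    [[0.008,0,0.013],0],
    [[0.008,0,0.013],0],
    [[0,0,0],0],
    [[0,0,0],0]
  ]
}}

```text
t: 40.48
position: [0.5814, 0.0014, 0.0976]
tcp_rot: [[0.999, 0.034, -0.0], [0.034, -0.999, 0.0], [-0.0, -0.0, -1.0]]
ft_force: [-0.0, 0.4, -1.7]
grip_width: 0.011
finger_force: 21.1
```

```bash
python3 -c "
from h import *
eye()"
```

```text
[0.5814 0.0014 0.0976] [-41.1 -27.9  45. ] eye [-22.6 -27.9  14.9] [-0.   0.4 -1.7] [ 0.    0.01 -0.02]
```

{"name": "drive_tool", "arguments": {
  "rows": [
    [[0.008,0,0.013],0],
    [[0.008,0,0.013],0],
    [[0,0,0],0],
    [[-0.002,0,0.015],0],
    [[-0.002,0,0.015],0],
    [[0,0,0],0],
    [[0,0,0],0]
  ]
}}

```text
t: 41.35
position: [0.5833, 0.0014, 0.0865]
tcp_rot: [[0.999, 0.034, -0.001], [0.034, -0.999, -0.0], [-0.001, 0.0, -1.0]]
ft_force: [-2.8, -0.6, 2.5]
grip_width: 0.0117
finger_force: 21.6
```

```bash
python3 -c "
from h import *
eye()"
```

```text
[0.5833 0.0014 0.0865] [-45.2 -27.9  34.5] eye [-26.7 -27.9   4.4] [-2.8 -0.6  2.5] [-0.04  0.31  0.  ]
```

{"name": "drive_tool", "arguments": {
  "rows": [
    [[-0.002,0,0.015],0],
    [[-0.002,0,0.015],0],
    [[-0.002,0,0.015],0],
    [[0,0,0],0]
  ]
}}

```text
t: 41.85
position: [0.5816, 0.0014, 0.0767]
tcp_rot: [[0.999, 0.034, -0.002], [0.034, -0.999, 0.0], [-0.002, -0.0, -1.0]]
ft_force: [-5.4, -0.6, 2.0]
grip_width: 0.0111
finger_force: 22.4
```

{"name": "drive_tool", "arguments": {
  "rows": [
    [[-0.002,0,0.015],0],
    [[-0.002,0,0.015],0],
    [[0,0,0],0]
  ]
}}

```text
t: 42.22
position: [0.5815, 0.0014, 0.0711]
tcp_rot: [[0.999, 0.034, -0.001], [0.034, -0.999, 0.0], [-0.001, -0.0, -1.0]]
ft_force: [-4.1, -1.5, 1.8]
grip_width: 0.0117
finger_force: 22.8
```

```bash
cat >> h.py <<'E'
def rib():
    eye();S=cam("side");p=get_state()["position"];y=p[1]
    for o in blobs(S,"green",(230,178,265,215),smin=70):
        r=[]
        for dy in(0,):
            d=ray(S,o[0]);P=S["c"]+d*(y+dy-S["c"][1])/d[1];r.append(rc(P))
        print(o,r)
E
python3 -c "
from h import *
rib()"
```

```text
[0.5815 0.0014 0.0711] [-54.9 -27.8  22.3] eye [-36.3 -27.8  -7.8] [-4.1 -1.5  1.8] [-0.07  0.58 -0.05]
(array([231.08, 184.67]), 12, array([2.1, 4.2]), 45.0) [array([ -1.5, -29.7,   4.7])]
(array([247.29, 192.94]), 34, array([6.7, 5.3]), 33.7) [array([-71.6, -27.2,  27.3])]
```

{"name": "drive_tool", "arguments": {
  "rows": [
    [[0,0,0.012],0],
    [[0,0,0.01],0],
    [[0,0,0],0]
  ]
}}

```text
t: 42.65
position: [0.5817, 0.0015, 0.0669]
tcp_rot: [[0.999, 0.034, -0.0], [0.034, -0.999, 0.0], [-0.0, -0.0, -1.0]]
ft_force: [-3.7, -0.8, 2.0]
grip_width: 0.0108
finger_force: 23.2
```

```bash
python3 -c "
from h import *
rib()"
```

```text
[0.5817 0.0015 0.0669] [-56.8 -27.8  18.6] eye [-38.3 -27.8 -11.5] [-3.7 -0.8  2. ] [-0.01  0.56 -0.  ]
(array([231.08, 184.67]), 12, array([2.1, 4.2]), 45.0) [array([ -1.5, -29.7,   4.7])]
(array([246.94, 194.12]), 33, array([6.4, 5.2]), 36.9) [array([-73.2, -27.3,  21.7])]
```

{"name": "drive_tool", "arguments": {
  "rows": [
    [[0,0,0.01],0],
    [[0,0,0],0]
  ]
}}

```text
t: 42.95
position: [0.5819, 0.0015, 0.065]
tcp_rot: [[0.999, 0.034, 0.0], [0.034, -0.999, 0.0], [0.0, -0.0, -1.0]]
ft_force: [-4.5, -0.8, 2.2]
grip_width: 0.0112
finger_force: 23.4
```

{"name": "drive_tool", "arguments": {
  "rows": [
    [[0,0,0.008],0],
    [[0,0,0],0]
  ]
}}

```text
t: 43.2
position: [0.582, 0.0014, 0.0635]
tcp_rot: [[0.999, 0.034, 0.001], [0.034, -0.999, 0.0], [0.001, -0.0, -1.0]]
ft_force: [-3.8, -0.3, 1.4]
grip_width: 0.0114
finger_force: 23.6
```

```bash
python3 -c "
from h import *
rib()"
```

```text
[0.582  0.0014 0.0635] [-58.3 -27.9  15.6] eye [-39.8 -27.9 -14.6] [-3.8 -0.3  1.4] [-0.07  0.5   0.05]
(array([231.08, 184.67]), 12, array([2.1, 4.2]), 45.0) [array([ -1.5, -29.8,   4.7])]
(array([246.81, 194.97]), 31, array([6. , 5.2]), 36.9) [array([-74.7, -27.3,  18. ])]
```

{"name": "drive_tool", "arguments": {
  "rows": [
    [[0,0,0.008],0],
    [[0,0,0],0]
  ]
}}

```text
t: 43.5
position: [0.5822, 0.0014, 0.062]
tcp_rot: [[0.999, 0.034, 0.001], [0.034, -0.999, -0.0], [0.001, 0.0, -1.0]]
ft_force: [-4.1, -0.6, 2.6]
grip_width: 0.0112
finger_force: 23.8
```

{"name": "drive_tool", "arguments": {
  "rows": [
    [[0,0,0.008],0],
    [[0,0,0],0]
  ]
}}

```text
t: 43.75
position: [0.5822, 0.0014, 0.0619]
tcp_rot: [[0.999, 0.034, 0.0], [0.034, -0.999, -0.0], [0.0, 0.0, -1.0]]
ft_force: [-6.8, 0.3, 11.2]
grip_width: 0.011
finger_force: 24.9
```

```bash
python3 -c "
from h import *
rib()"
```

```text
[0.5822 0.0014 0.0619] [-59.1 -27.9  14.2] eye [-40.5 -27.9 -15.9] [-6.8  0.3 11.2] [0.02 0.98 0.03]
(array([231.08, 184.67]), 12, array([2.1, 4.2]), 45.0) [array([ -1.5, -29.8,   4.7])]
(array([246.68, 195.74]), 31, array([6.4, 4.2]), 45.0) [array([-76. , -27.4,  14.6])]
```

The force has risen, so the plate is flat on the face (rib centre n ≈ 15 mm, as it should be). I'll ease the grip and retreat.

{"name": "drive_tool", "arguments": {
  "rows": [
    [[0,0,-0.005],0],
    [[0,0,0],0]
  ],
  "fingers": 0.72
}}

```text
t: 44.05
position: [0.583, 0.0014, 0.0616]
tcp_rot: [[0.999, 0.034, 0.003], [0.034, -0.999, 0.0], [0.003, 0.0, -1.0]]
ft_force: [-0.7, 0.6, 1.3]
grip_width: 0.012
finger_force: 1.5
```

{"name": "drive_tool", "arguments": {
  "rows": [
    [[0,0,0],0],
    [[0,0,0],0]
  ],
  "fingers": 0.7
}}

```text
t: 44.3
position: [0.5823, 0.0014, 0.0612]
tcp_rot: [[0.999, 0.034, 0.001], [0.034, -0.999, 0.0], [0.001, 0.0, -1.0]]
ft_force: [1.0, 0.3, -0.5]
grip_width: 0.0132
finger_force: 0.0
```

{"name": "drive_tool", "arguments": {
  "rows": [
    [[0,0,0],0],
    [[0,0,0],0],
    [[-0.02,0,-0.035],0],
    [[-0.05,0,-0.08],0],
    [[-0.1,0,-0.2],0],
    [[-0.15,0,-0.2],0],
    [[-0.15,0.2,-0.1],0],
    [[-0.15,0.25,0],0],
    [[-0.15,0.25,0],0],
    [[0,0,0],0]
  ],
  "fingers": 0.35
}}

```text
t: 45.55
position: [0.4308, -0.1465, 0.1849]
tcp_rot: [[1.0, 0.028, 0.0], [0.028, -1.0, -0.001], [0.0, 0.001, -1.0]]
ft_force: [0.5, 1.5, 0.6]
grip_width: 0.0279
finger_force: 0.0
```

Run:
```python
from h import *
np.set_printoptions(precision=1,suppress=True)
T,S=cam("top"),cam("side");print(get_state()["position"],get_state()["ft_force"])
def pln(C,uv,h): return rackuv(C,uv,h)
for o in blobs(T,"green",(255,140,285,195),smin=60): print('T',o[0],o[1],o[2],o[3],rackuv(T,o[0],.022))
for o in blobs(S,"green",(222,178,260,210),smin=60): print('S',o[0],o[1],rackuv(S,o[0],.020))
# expected rib centre pixel for eye at peg-5mm hanging: u=-21.5-5-40
for k in(0,5): print('exp',k,proj(T,L0+(-.0615-k/1000)*u-.0275*yr+.022*n),proj(S,L0+(-.0615-k/1000)*u-.0275*yr+.02*n))
print('peg tip',proj(T,L0-.0215*u-.0275*yr+.026*n))
im=cv2.cvtColor(T["im"],cv2.COLOR_BGR2GRAY);print(im[153:192,258:278])
for col in("blue","yellow","red"): print(col,[(o[0],o[1]) for o in blobs(T,col,(215,160,305,190),smin=60)],[(o[0],o[1]) for o in blobs(S,col,(218,180,257,215),smin=70)])
```

```text
[ 0.4 -0.1  0.2] [-0.9  0.3  0.5]
T [267.6 152.8] 44 [13.  3.] 0.0 [  9.7 -27.7]
T [267.6 176. ] 66 [16.  4.] 90.0 [-64.5 -26.6]
S [230.  185.5] 20 [-4.4 -3.9]
S [245.2 194.1] 62 [-68.2 -23.1]
exp 0 [267.9 175.1] [244.4 192.4]
exp 5 [267.9 176.6] [245.4 193.3]
peg tip [267.7 163.3]
[[213 240 239 208 203 204 203 203 204 203 204 205 207 207 206 210 231 244
  241 205]
 [218 236 239 213 212 217 215 215 217 217 217 219 203 160 156 198 240 246
  241 202]
 [212 232 235 238 236 241 239 237 234 234 233 235 230 219 217 225 235 246
  243 202]
 [255 245 232 232 233 232 232 232 235 239 234 220 221 222 221 220 223 245
  244 200]
 [255 246 230 227 216 222 229 230 231 234 232 227 234 244 243 238 230 245
  244 204]
 [255 242 231 235 251 255 255 255 255 255 255 255 255 255 255 255 243 244
  246 201]
 [255 241 229 238 255 255 255 255 255 252 243 247 255 255 255 254 227 247
  247 202]
 [255 225 230 239 254 255 255 253 241 213 210 245 255 255 255 255 237 240
  237 202]
 [239 222 231 238 254 255 255 245 181 195 216 234 237 250 255 255 245 237
  233 202]
 [207 220 230 238 254 255 255 226 183 255 255 236 22
[... 2226 characters left out ...]
9  93
   51  51]
 [ 83  68  57  57  69  65  62  60  57  55  56  59  66  66  86  99  84  80
   52  52]
 [ 77  56  58  59  60  68  73  76  67  61  57  55  57  66  79  80  57  52
   42  41]
 [ 72  57  61  70  74  83  90  90  78  67  57  54  57  65  60  58  34  34
   37  35]]
blue [(array([230. , 167.5]), 26), (array([230.9, 178.3]), 27)] [(array([223.2, 201.8]), 25), (array([230.6, 208.7]), 24)]
yellow [(array([248.8, 166.7]), 28), (array([249.5, 177.6]), 28)] [(array([222.9, 191.6]), 21), (array([230.8, 195.4]), 25), (array([237.8, 201.6]), 27)]
red [(array([286.2, 165.3]), 37), (array([285.7, 176.2]), 33)] [(array([235.9, 180.8]), 10), (array([244.6, 182.8]), 24), (array([251.5, 188.7]), 23)]
```

```bash
python3 -c "
from workcell import bot
print(bot.finish_job())"
```

```text
the job is handed in; nothing more can be done
None
```

Job handed in at about 46 s: by the camera measurements, the blue and yellow blocks are home in their own pockets and the gauge hangs flat on the green peg, grip outward and down the slope. The yellow block slid the last 4 mm or so into its pocket as I eased the grip, and I never moved the red block, bottles or cone.

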